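# Tighten the microscope stage crosswise and clear up

## Robot

A 6-joint arm with a two-finger parallel gripper is mounted at the origin on the work surface. World frame = base frame: x ahead of the robot, y to its left, z up, the work surface at z = 0. Lengths are in m, angles in rad, forces in N, time in s.
With the tool pointing down it reaches from about 0.425 to 1.125 m from the base axis. Payload 14.9 kg.
Tool frame: the origin (TCP) lies midway between the tips of the shut fingers; the grasp point (between the pads) lies 19 mm behind it (tcp_to_grasp is the distance from the TCP to the grasp point, in m); z points along the fingers, y is the line along which they close (so a half turn about z gives the same grasp; the last joint's range is limited). The gripper opens to 91 mm and grips with 3 to 60 N. Pads are 32 mm wide; open, the fingers measure 118 mm over their backs; the gripper's body (76 mm by 178 mm) begins 60 mm behind the grasp point.
Start: joints at [1.292, 0.379, 1.734, -0, 1.028, -0.033], TCP at [0.17, 0.679, 0.214] pointing down, gripper open.
Joint ranges: [-2.77, 2.77], [-0.74, 2.19], [0, 2.66], [-1.06, 4.2], [0.31, 2.87], [-3.08, 3.08]. Speed limits (rad/s): [1.89, 1.89, 2.39, 3.14, 3.14, 3.14].

## Interface

Orientations are given as a rotation vector (axis times angle).
In Python, from bench import * gives the robot as it stands.
- The arm moves only by the tool drive_tool, never from a script. Its argument "targets" is a list of rows, each a list of 7 numbers: the shift along the tool's x, y, z in units of 25 mm (1.0 is 25 mm), then the turn, a rotation vector about the tool's x, y, z in units of 5 degrees (1.0 is 5 degrees), then the gripper's target within -1 to 1 (shut at 1, half-way at 0, fully open at -1). A call has 1 to 12 rows; each row is the pose to reach, as a shift and turn from the pose commanded when the call began, along the tool's axes at that moment; what a row does not reach only later rows make up. A row lasts 1/10 s, in which the tool goes at most 50 mm and 8.59 degrees, less where a joint would pass 70% of its speed; a pose out of reach is approached as far as the arm can. A call with a gripper value outside its range is refused whole. The fingers move at their own pace and stop on an object; "newtons" is the grip in N (left out, the last holds). Time passes only in rows, so rows that repeat a pose let the fingers close. It gives the time, the measured TCP pose, the force, the opening and the grip force at its end, in the units of the state.
- observe(): the state, without advancing time (a new reading comes with each control period).
- capture(name): name is "scene" or "top" or "wrist"; returns the picture (480x640x3 uint8, red, green, blue); there is no depth.
- get_calibration(name): a dict with "K" (3x3 intrinsics, pixels), "world_to_cam" (4x4, takes a point from world to camera coordinates). Camera axes: x right, y down, z forward; pixel columns grow to the right and rows downward; lengths in m; the calibration is good to about 2 mm. A picture is of the moment at which its call begins: read the wrist's pose just before it. get_calibration takes no time and is no camera call; for the wrist camera it gives the pose at the moment of the call.
- close_job(): hands the job in; it is judged then, once.
The state is a dict: "time": time; "joints": joint angles; "joint_velocities": joint speeds; "joint_torque": joint torques, N m; "ee_pos": TCP position; "tool_rot": TCP orientation; "contact_force": force on the tool from outside, world axes, zero at the start; "torque": the same for the moment, N m; "gripper_width": finger opening in m; "grasp_force": force on a finger pad.
Only numpy, scipy, OpenCV 4.12 (cv2) and the standard library are available. Lean on these libraries where they do the work, as an engineer would, in place of code of your own. Each camera call takes 0.05 s, during which the arm holds its last target. There are 200 camera calls.

## Task

Fasten the stage of the microscope with the forked key that hangs in its yoke: with the key, and never with the fingers, turn the four screws half tight (an eighth turn) in cross order (one, the one opposite, then the other pair), then in cross order again until each is fully tight at its stop. Then hang the key on the rack on the same hook as the other key, and hang every loose eyepiece on a hook with a free place too (before or after, as you like). Nothing that already hangs there may be dislodged, and everything else on the desk stays where it is.

Things in the scene. Friction and masses are not known exactly. Their poses are not given: they have to be found in the camera images.
- base: White microscope foot, fixed, 180 x 160 mm block with a narrower rear part, 45 mm high, with a 150 mm aluminium stage disc (top at height 50 mm). Origin: on the desk under the stage's centre; x points to the rear (yoke), z up. The four screws stand on it in a ring of 55 mm radius.
- yoke (a point): Centre between the tops of the yoke's two steel cheeks at the rear of the foot (130 mm behind the stage's centre, height 125 mm), where the key hangs at the start. Cheeks 14 mm thick, 40 mm apart inside, one either side in y of base.
- key: Key for the screws, 140 mm tall, 0.22 kg, hanging upright in the yoke at the start, crossbar across the cheeks, x roughly along x of base. Origin: centre of the underside of its steel crossbar (66 mm long along its y, 16 mm wide, heights 0 to 12 mm). Above: a black grip block, 24 mm (x) by 36 mm (y), up to height 54 mm. Below: a 14 mm shaft and a forked head.
- key_fork (a point): Lower end of the key's forked head, on the shaft's axis, 86 mm below the key's origin. The head is 34 mm long (key x) and 29 mm wide (y); its two 8 mm prongs are 16 mm long, with a slot 13 mm wide between them that runs along key x and is open at both ends. The slot goes over a screw's tab.
- rack: Hanging rack, fixed, right of the microscope: four two-pronged hooks side by side that point to its -x (towards the robot) out of a cross beam 118 mm high (front face at x = +85 mm). Origin: on the desk below the middle of the hooks; z up. Hook centre lines at y = -114, -38, +38, +114 mm.
- hooks (a point): 115 mm above the rack's origin, level with the prongs' tops. Each hook: two prongs 8 mm wide, 38 mm apart inside, from x = -75 to +85 mm of the rack, tips turned up 10 mm. A hook takes two items, near x = -34 (front) and x = +34 mm (back); each hook starts with one item within 8 mm of one of these.
- other_key: The other key, already hanging on one of the hooks (which one varies): same crossbar and grip block as key, same origin, but a round 25 mm socket, 78 mm below the crossbar. Hanging, its origin is 115 mm above the desk.
- hung1: Eyepiece that already hangs on a hook (which one varies); shape and origin as the loose eyepieces (origin 93 mm above the desk).
- hung2: Eyepiece that already hangs on a hook (which one varies); shape and origin as the loose eyepieces (origin 93 mm above the desk).
- hung3: Eyepiece that already hangs on a hook (which one varies); shape and origin as the loose eyepieces (origin 93 mm above the desk).
- eyepiece1: Loose eyepiece, absent in some runs: black barrel 32 mm dia. (heights 30 to 70 mm), flange 54 mm dia. (22 to 30 mm), bright heavy foot 32 mm dia. (0 to 22 mm), 0.16 kg. Stands upright on the desk, left of the microscope. Origin: centre of the foot's underside; z up. To hang it, its flange lies on both prongs of a hook, foot between them (origin 93 mm above the desk).
- eyepiece2: Loose eyepiece, absent in some runs: black barrel 32 mm dia. (heights 30 to 70 mm), flange 54 mm dia. (22 to 30 mm), bright heavy foot 32 mm dia. (0 to 22 mm), 0.16 kg. Stands upright on the desk, left of the microscope. Origin: centre of the foot's underside; z up. To hang it, its flange lies on both prongs of a hook, foot between them (origin 93 mm above the desk).
- eyepiece3: Loose eyepiece, absent in some runs: black barrel 32 mm dia. (heights 30 to 70 mm), flange 54 mm dia. (22 to 30 mm), bright heavy foot 32 mm dia. (0 to 22 mm), 0.16 kg. Stands upright on the desk, left of the microscope. Origin: centre of the foot's underside; z up. To hang it, its flange lies on both prongs of a hook, foot between them (origin 93 mm above the desk).
- screw1 (a joint): Quarter-turn screw at (+39, +39) mm from the ring's centre, in x, y of base. Value: clockwise turn seen from above, rad: 0 to 0.2 at the start (loose, tab across the line to the centre), 0.785 half tight, 1.571 hard stop, fully tight (tab points to the centre). Stays where left; friction 0.12 N m.
- screw1_top (a point): Centre of the top of the tab of screw 1, height 68 mm, on the screw's axis. x runs along the tab (it turns with the screw), z up. The tab is 32 mm long, 9 mm thick and rises 12 mm, its top rounded, from a round head of 34 mm dia.
- screw2 (a joint): Quarter-turn screw at (-39, +39) mm from the ring's centre, in x, y of base. Value: clockwise turn seen from above, rad: 0 to 0.2 at the start (loose, tab across the line to the centre), 0.785 half tight, 1.571 hard stop, fully tight (tab points to the centre). Stays where left; friction 0.12 N m.
- screw2_top (a point): Centre of the top of the tab of screw 2, height 68 mm, on the screw's axis. x runs along the tab (it turns with the screw), z up. The tab is 32 mm long, 9 mm thick and rises 12 mm, its top rounded, from a round head of 34 mm dia.
- screw3 (a joint): Quarter-turn screw at (-39, -39) mm from the ring's centre, in x, y of base. Value: clockwise turn seen from above, rad: 0 to 0.2 at the start (loose, tab across the line to the centre), 0.785 half tight, 1.571 hard stop, fully tight (tab points to the centre). Stays where left; friction 0.12 N m.
- screw3_top (a point): Centre of the top of the tab of screw 3, height 68 mm, on the screw's axis. x runs along the tab (it turns with the screw), z up. The tab is 32 mm long, 9 mm thick and rises 12 mm, its top rounded, from a round head of 34 mm dia.
- screw4 (a joint): Quarter-turn screw at (+39, -39) mm from the ring's centre, in x, y of base. Value: clockwise turn seen from above, rad: 0 to 0.2 at the start (loose, tab across the line to the centre), 0.785 half tight, 1.571 hard stop, fully tight (tab points to the centre). Stays where left; friction 0.12 N m.
- screw4_top (a point): Centre of the top of the tab of screw 4, height 68 mm, on the screw's axis. x runs along the tab (it turns with the screw), z up. The tab is 32 mm long, 9 mm thick and rises 12 mm, its top rounded, from a round head of 34 mm dia.
- petri: Glass dish, 90 mm dia., 16 mm high; bystander, origin at its underside's centre.
- jar: Jar, 52 mm dia., 70 mm high; bystander, origin at its underside's centre.
Not all that is in view belongs to the job. Leave any blue or yellow look-alike of the eyepiece1 alone.

How it is judged:
On the way, in this order (a step that is already met when the one before it is completed fails the run):
1. two opposite screws are half tight (0.42 to 1.2 rad) while the other two are still loose (under 0.4) (((value of joint screw1 between 0.42 and 1.2 rad and value of joint screw3 between 0.42 and 1.2 rad and value of joint each of screw2, screw4 below 0.4 rad) or (value of joint screw2 between 0.42 and 1.2 rad and value of joint screw4 between 0.42 and 1.2 rad and value of joint each of screw1, screw3 below 0.4 rad))), for 0.1 s.
2. all four screws are half tight (0.42 to 1.2 rad) (value of joint screw1 between 0.42 and 1.2 rad and value of joint screw2 between 0.42 and 1.2 rad and value of joint screw3 between 0.42 and 1.2 rad and value of joint screw4 between 0.42 and 1.2 rad), for 0.1 s.
3. two opposite screws are fully tight (over 1.38 rad) while the other two are still half tight (under 1.25) (((value of joint each of screw1, screw3 above 1.38 rad and value of joint each of screw2, screw4 below 1.25 rad) or (value of joint each of screw2, screw4 above 1.38 rad and value of joint each of screw1, screw3 below 1.25 rad))), for 0.1 s.
4. all four screws are fully tight (over 1.38 rad) (value of joint each of screw1, screw2, screw3, screw4 above 1.38 rad), for 0.1 s.
5. the key hangs on the rack beside the other key (z of key in the frame of rack between 0.108 and 0.123 m and angle between key's own z axis and vertical below 0.12 rad and x of key in the frame of rack between -0.07 and 0.08 m and y of key in the frame of rack between -0.135 and 0.135 m and linear speed of key below 0.05 m/s and ((y of key in the frame of rack between -0.129 and -0.099 m and y of other_key in the frame of rack between -0.129 and -0.099 m) or (y of key in the frame of rack between -0.053 and -0.023 m and y of other_key in the frame of rack between -0.053 and -0.023 m) or (y of key in the frame of rack between 0.023 and 0.053 m and y of other_key in the frame of rack between 0.023 and 0.053 m) or (y of key in the frame of rack between 0.099 and 0.129 m and y of other_key in the frame of rack between 0.099 and 0.129 m))), for 0.3 s.
At the end, for the whole second after the job is handed in: Screws all over 1.38 rad; the key hangs on the same hook as the other key; all eyepieces present and all that hung there at the start hang upright on the hooks (height within 7 mm, tilt under 0.12 rad), at rest; dish and jar within 50 mm of their start (all of step 4 and all of step 5 and z of eyepiece1 in the frame of rack between 0.086 and 0.101 m and angle between each of eyepiece1, eyepiece2, eyepiece3, hung1, hung2, hung3, other_key's own z axis and vertical below 0.12 rad and x of eyepiece1 in the frame of rack between -0.07 and 0.08 m and y of eyepiece1 in the frame of rack between -0.135 and 0.135 m and linear speed of each of eyepiece1, eyepiece2, eyepiece3, hung1, hung2, hung3, other_key below 0.05 m/s and z of eyepiece2 in the frame of rack between 0.086 and 0.101 m and x of eyepiece2 in the frame of rack between -0.07 and 0.08 m and y of eyepiece2 in the frame of rack between -0.135 and 0.135 m and z of eyepiece3 in the frame of rack between 0.086 and 0.101 m and x of eyepiece3 in the frame of rack between -0.07 and 0.08 m and y of eyepiece3 in the frame of rack between -0.135 and 0.135 m and z of hung1 in the frame of rack between 0.086 and 0.101 m and x of hung1 in the frame of rack between -0.07 and 0.08 m and y of hung1 in the frame of rack between -0.135 and 0.135 m and z of hung2 in the frame of rack between 0.086 and 0.101 m and x of hung2 in the frame of rack between -0.07 and 0.08 m and y of hung2 in the frame of rack between -0.135 and 0.135 m and z of hung3 in the frame of rack between 0.086 and 0.101 m and x of hung3 in the frame of rack between -0.07 and 0.08 m and y of hung3 in the frame of rack between -0.135 and 0.135 m and z of other_key in the frame of rack between 0.108 and 0.123 m and x of other_key in the frame of rack between -0.07 and 0.08 m and y of other_key in the frame of rack between -0.135 and 0.135 m and distance of each of petri, jar from where it was at the start of the episode below 0.05 m); the robot touches nothing.
It fails at once if an item that already hung on the rack falls off (height (world z) of any of hung1, hung2, hung3 below 0.07 m or height (world z) of other_key below 0.09 m).
It fails at once if the fingers touch a screw (contact force between the fingers and screw1 above 1 N or contact force between the fingers and screw2 above 1 N or contact force between the fingers and screw3 above 1 N or contact force between the fingers and screw4 above 1 N).
Of eyepiece1, eyepiece2, eyepiece3 only 2 to 3 are there at a start; the rules pass over those that are not, and their reading is None.
At some moment in a run one of eyepiece1, eyepiece2, eyepiece3 may be knocked a few centimetres aside while the robot is not near it.
It also fails if it takes over 208 s, if anything falls off the work surface, if the arm or the gripper's body presses on something with over 40 N, if the wrist force passes 120 N, or if a joint passes its speed limit or range.

## Working session

There is one attempt and no reset: what is moved stays moved. The work goes in short steps, Python scripts to look and compute and a tool call to move; the robot and the scene stay as the last step left them, time stands still between calls to the robot, and variables do not carry over. Pictures are saved under pics/ and viewed, at most 14 in all, crops included, and the job is handed in when it is done.

Besides the shell and the picture viewer there is one more tool, called after "Request:" as a command line: name --pt "numbers of a row" for each row, then --argument value for the rest. drive_tool: Moves the arm, as the interface text tells. Its arguments: {"type":"object","properties":{"targets":{"type":"array","items":{"type":"array","items":{"type":"number"}}},"newtons":{"type":"number"}},"required":["targets"]}

```bash
mkdir -p pics; ls; cat > h.py <<'E'
from bench import *
import numpy as np, cv2
from scipy.spatial.transform import Rotation as R
def snap(n,f):
    im=np.asarray(capture(n)); cv2.imwrite('pics/'+f+'.png',im[:,:,::-1]); return im
def px2w(cal,u,v,z):
    K=np.array(cal['K']);T=np.array(cal['world_to_cam'])
    d=T[:3,:3].T@np.linalg.inv(K)@[u,v,1]; o=-T[:3,:3].T@T[:3,3]
    return o+d*(z-o[2])/d[2]
def w2px(cal,p):
    K=np.array(cal['K']);T=np.array(cal['world_to_cam'])
    q=K@(T[:3,:3]@np.array(p)+T[:3,3]); return q[:2]/q[2]
E
python3 - <<'E'
from h import *
s=observe();print(s['ee_pos'],s['tool_rot'],s['gripper_width'],s['time'])
print(np.round(R.from_rotvec(s['tool_rot']).as_matrix(),3))
snap('top','top0');snap('scene','scene0')
for n in('top','scene','wrist'):
    c=get_calibration(n);print(n,np.round(c['K'],1).tolist(),np.round(c['world_to_cam'],3).tolist())
E
```

```text
pics
[0.17024875 0.67857092 0.21327446] [-3.85123097e-01 -3.11772819e+00  1.74596022e-03] 0.09127454448218833 0.0
[[-0.97   0.243 -0.   ]
 [ 0.243  0.97  -0.001]
 [ 0.    -0.001 -1.   ]]
top [[525.7, 0.0, 318.6], [0.0, 525.7, 236.9], [0.0, 0.0, 1.0]] [[0.001, -1.0, -0.003, 0.026], [-0.997, -0.001, -0.072, 0.604], [0.072, 0.003, -0.997, 1.308], [0.0, 0.0, 0.0, 1.0]]
scene [[542.3, 0.0, 308.7], [0.0, 542.3, 237.1], [0.0, 0.0, 1.0]] [[0.804, 0.594, 0.016, -0.507], [0.497, -0.657, -0.566, -0.26], [-0.326, 0.463, -0.824, 1.32], [0.0, 0.0, 0.0, 1.0]]
wrist [[409.1, 0.0, 322.1], [0.0, 409.1, 242.2], [0.0, 0.0, 1.0]] [[0.244, 0.97, 0.001, -0.7], [0.933, -0.235, 0.274, -0.031], [0.266, -0.066, -0.962, 0.389], [0.0, 0.0, 0.0, 1.0]]
```

View pics/top0.png

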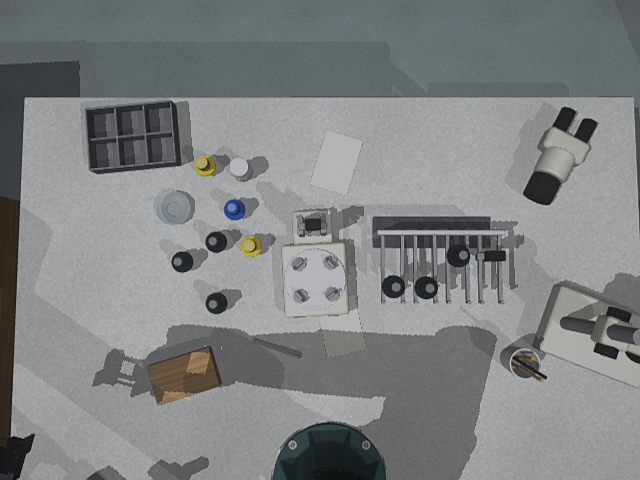

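View pics/scene0.png

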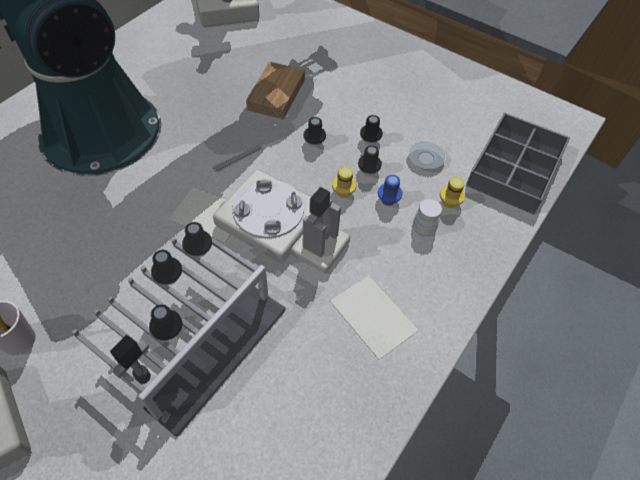

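Top view: the black loose eyepieces are at (216,241), (182,261) and (216,303). The look-alikes are yellow at (204,165) and (251,245) and blue at (234,209); the jar is at (240,170) and the dish at (175,207). The key is in the yoke at (313,224). Hung eyepieces are at (393,287), (427,288) and (459,255), and the other key at (490,256), so hook 4's front place is free. I'll check these choices in one close crop.

```bash
python3 - <<'E'
from h import *
im=cv2.imread('pics/top0.png'); c=im[150:320,160:520]
cv2.imwrite('pics/c0.png',cv2.resize(c,None,fx=2.2,fy=2.2,interpolation=cv2.INTER_CUBIC))
c=get_calibration('top')
for n,u,v,z in [('key',313,224,.179),('s2?',301,263,.068),('s1?',331,263,.068),('a',301,296,.068),('b',331,296,.068),('e1',216,241,.07),('e2',182,261,.07),('e3',216,303,.07),('h',393,287,.163),('h',427,288,.163),('h',459,255,.163),('ok',490,256,.169),('beamL',378,233,.118),('beamR',508,233,.118)]:
    print(n,np.round(px2w(c,u,v,z),3))
E
```

```text
key [0.622 0.039 0.179]
s2? [0.537 0.069 0.068]
s1? [ 0.537 -0.004  0.068]
a [0.457 0.069 0.068]
b [ 0.457 -0.004  0.068]
e1 [0.59  0.277 0.07 ]
e2 [0.542 0.359 0.07 ]
e3 [0.44  0.274 0.07 ]
h [ 0.482 -0.141  0.163]
h [ 0.479 -0.217  0.163]
h [ 0.554 -0.29   0.163]
ok [ 0.551 -0.358  0.169]
beamL [ 0.607 -0.113  0.118]
beamR [ 0.607 -0.418  0.118]
```

View pics/c0.png

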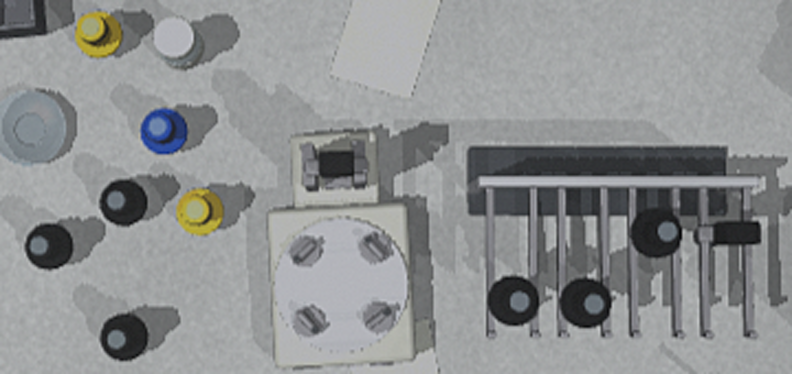

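Request:
drive_tool --pt "-2 -2 -3.5 0 0 0 -1" --pt "-10.2 -10.9 -3.5 0 0 0 -1" --pt "-10.2 -10.9 -3.5 0 0 0 -1" --pt "-10.2 -10.9 -3.5 0 0 0 -1" --pt "-10.2 -10.9 -3.5 0 0 0 -1" --pt "-10.2 -10.9 -3.5 0 0 0 -1" --pt "-10.2 -10.9 -3.5 0 0 0 -1" --pt "-10.2 -10.9 -3.5 0 0 0 -1" --pt "-10.2 -10.9 -3.5 0 0 0 -1" --pt "-10.2 -10.9 -3.5 0 0 0 -1" --pt "-10.2 -10.9 -3.5 0 0 0 -1" --pt "-10.2 -10.9 -3.5 0 0 0 -1"

```text
time: 1.3
ee_pos: [0.3508, 0.3534, 0.3011]
tool_rot: [-0.383, -3.118, 0.001]
contact_force: [0.3, -0.6, 0.1]
gripper_width: 0.091
grasp_force: 0.0
```

Request:
drive_tool --pt "-10.2 -10.9 0 0 0 -3.5 -1" --pt "-10.2 -10.9 0 0 0 -3.5 -1" --pt "-10.2 -10.9 0 0 0 -3.5 -1" --pt "-10.2 -10.9 0 0 0 -3.5 -1" --pt "-10.2 -10.9 0 0 0 -3.5 -1" --pt "-10.2 -10.9 0 0 0 -3.5 -1" --pt "-10.2 -10.9 0 0 0 -3.5 -1" --pt "-10.2 -10.9 0 0 0 -3.5 -1" --pt "-10.2 -10.9 0 0 0 -3.5 -1" --pt "-10.2 -10.9 0 0 0 -3.5 -1" --pt "-10.2 -10.9 0 0 0 -3.5 -1" --pt "-10.2 -10.9 0 0 0 -3.5 -1"

```text
time: 2.5
ee_pos: [0.532, 0.0275, 0.3014]
tool_rot: [0.096, -3.14, -0.0]
contact_force: [0.5, -0.4, 1.3]
gripper_width: 0.091
grasp_force: 0.0
```

```bash
python3 - <<'E'
from h import *
import pickle
s=observe();print(s['time'],s['ee_pos'],s['joints'],np.round(R.from_rotvec(s['tool_rot']).as_matrix(),3).tolist())
c=get_calibration('wrist');snap('wrist','w1');pickle.dump(c,open('w1.pkl','wb'))
E
```

```text
2.5 [0.53199941 0.0274951  0.30135144] [ 7.83728238e-03  1.05046184e-02  2.00801459e+00  1.02629755e-04
  1.12322740e+00 -1.62438094e+00] [[-0.998, -0.061, -0.0], [-0.061, 0.998, 0.0], [0.0, 0.0, -1.0]]
```

View pics/w1.png

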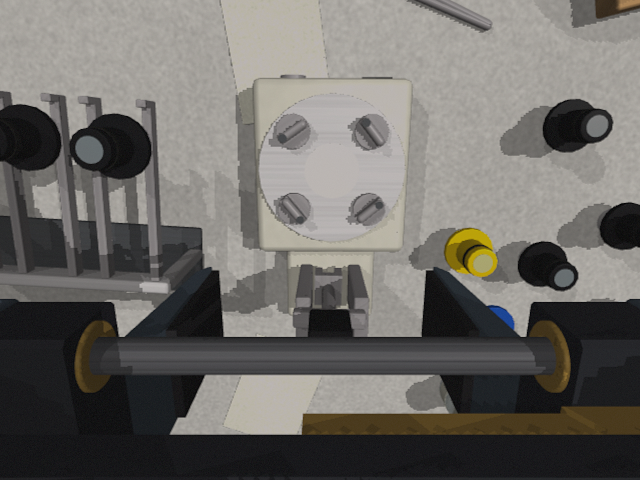

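The wrist view shows screw tabs at about (368,209), (371,131), (292,131) and (292,209), and the yoke and key at about (331,300). Enlarging that region.

```bash
python3 - <<'E'
from h import *
im=cv2.imread('pics/w1.png')
a=cv2.resize(im[90:245,250:415],None,fx=3.6,fy=3.6,interpolation=cv2.INTER_CUBIC)
b=cv2.resize(im[250:345,285:378],None,fx=2.1,fy=5.87,interpolation=cv2.INTER_CUBIC)
b=cv2.resize(im[250:345,285:378],(0,0),fx=2.1,fy=2.1,interpolation=cv2.INTER_CUBIC)
o=np.zeros((558,594+200,3),np.uint8);o[:,:594]=a;o[:b.shape[0],596:596+b.shape[1]]=b
cv2.imwrite('pics/c1.png',o)
E
```

```text
(no output)
```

View pics/c1.png

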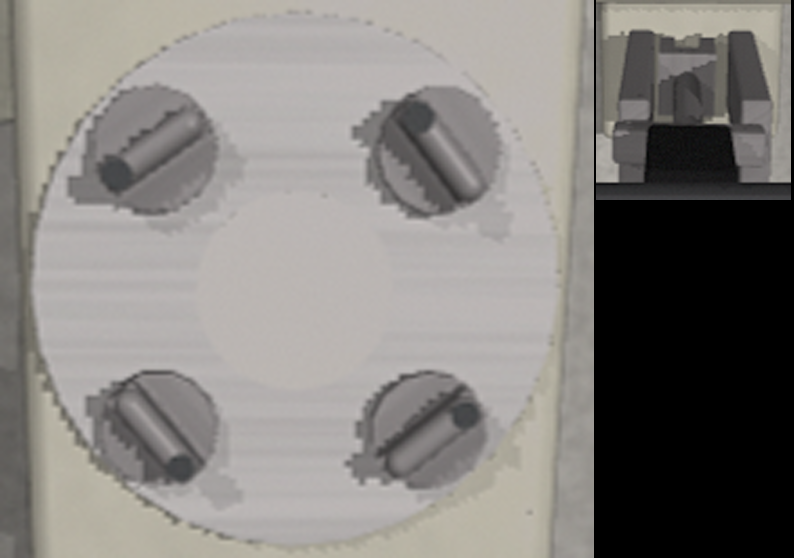

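```bash
python3 - <<'E'
from h import *
import pickle
c=pickle.load(open('w1.pkl','rb'))
t={1:((397,468),(468,410)),2:((412,108),(475,195)),3:((112,172),(200,115)),4:((125,392),(183,470))}
P=[];Q=np.array([[39,39],[-39,39],[-39,-39],[39,-39]])/1000
for k in t:
    a,b=[px2w(c,250+p[0]/3.6,90+p[1]/3.6,.066)[:2] for p in t[k]]
    P.append((a+b)/2);d=b-a;print(k,np.round((a+b)/2,4),'len',np.linalg.norm(d),'tabdir deg',np.degrees(np.arctan2(d[1],d[0]))%180)
P=np.array(P);m=P.mean(0);z=(P-m)@[1,1j];w=Q@[1,1j]
r=(z*w.conj()).sum();yaw=np.angle(r);print('base',m,'yaw deg',np.degrees(yaw),'scale',abs(r)/(abs(w)**2).sum())
u=np.array([np.cos(yaw),np.sin(yaw)]);print('yoke',m+.13*u)
for (x,y,zz) in [(648,125,.137),(738,125,.137),(614,125,.137),(770,125,.137)]:
    print(np.round(px2w(c,285+(x-596)/2.1,250+y/2.1,zz),4))
ct=get_calibration('top')
print('keytop from top',px2w(ct,313.2,224.5,.179))
e=np.array(m.tolist()+[.05]);print('stage px in w1',w2px(c,e), 'top',w2px(ct,e))
# disc circle fit in crop: left 33, right 560, top 12,bottom 545
print('disc', px2w(c,250+296/3.6,90+279/3.6,.05))
E
```

```text
1 [0.5364 0.0764] len 0.025476394230237773 tabdir deg 133.99056665641015
2 [0.4588 0.0722] len 0.028381293769503307 tabdir deg 41.58623764726171
3 [ 0.4613 -0.0043] len 0.027768917526419325 tabdir deg 125.16756013490554
4 [ 0.5389 -0.0015] len 0.027237930295059592 tabdir deg 38.91554830400289
base [0.4988695  0.03568421] yaw deg 2.217898532652549 scale 0.9931080767077838
yoke [0.62877211 0.04071521]
[0.6138 0.0215 0.137 ]
[0.6115 0.0596 0.137 ]
[0.6146 0.007  0.137 ]
[0.6107 0.0732 0.137 ]
keytop from top [0.62074214 0.03814818 0.179     ]
stage px in w1 [331.97353735 170.31772372] top [314.80344847 278.76639649]
disc [0.49602073 0.03574556 0.05      ]
```

Request:
drive_tool --pt "-2 0.2 0 0 0 0 -1" --pt "-3.76 0.29 0 0 0 0 -1" --pt "-3.76 0.29 0 0 0 0 -0.6" --pt "-3.76 0.29 2 0 0 0 -0.4" --pt "-3.76 0.29 4 0 0 0 -0.3" --pt "-3.76 0.29 5.3 0 0 0 -0.2" --pt "-3.76 0.29 6.3 0 0 0 -0.2" --pt "-3.76 0.29 6.3 0 0 0 -0.2" --pt "-3.76 0.29 6.3 0 0 0 1" --pt "-3.76 0.29 6.3 0 0 0 1" --pt "-3.76 0.29 6.3 0 0 0 1" --pt "-3.76 0.29 6.3 0 0 0 1" --newtons 50

```text
time: 3.75
ee_pos: [0.6267, 0.0393, 0.1458]
tool_rot: [-0.093, 3.138, 0.0]
contact_force: [-1.6, 1.8, 7.6]
gripper_width: 0.0356
grasp_force: 50.0
```

Request:
drive_tool --pt "0 0 0 0 0 0 1" --pt "0 0 0 0 0 0 1"

```text
time: 3.95
ee_pos: [0.6267, 0.0393, 0.1458]
tool_rot: [-0.094, 3.138, 0.0]
contact_force: [-2.6, 1.2, 8.2]
gripper_width: 0.0356
grasp_force: 50.0
```

Request:
drive_tool --pt "0 0 -1 0 0 0 1" --pt "0 0 -2.5 0 0 0 1" --pt "0 0 -4 0 0 0 1" --pt "0 0 -4.8 0 0 0 1" --pt "0.7 0.4 -4.8 0 0 1.5 1" --pt "2 1 -4.8 0 0 3 1" --pt "3 1.5 -4.8 0 0 4.7 1" --pt "3.51 1.69 -4.8 0 0 6.4 1" --pt "3.51 1.69 -4.8 0 0 8.1 1" --pt "3.51 1.69 -4.5 0 0 9.9 1" --pt "3.51 1.69 -3 0 0 9.9 1" --pt "3.51 1.69 -2 0 0 9.9 1"

```text
time: 5.15
ee_pos: [0.5354, 0.076, 0.1934]
tool_rot: [1.23, 2.89, 0.001]
contact_force: [0.2, -0.4, -3.0]
gripper_width: 0.0357
grasp_force: 50.0
```

Request:
drive_tool --pt "0 0 0 0 0 0 1" --pt "0 0 0 0 0 0 1" --pt "0 0 0 0 0 0 1"

```text
time: 5.45
ee_pos: [0.5367, 0.0761, 0.1958]
tool_rot: [1.229, 2.889, 0.002]
contact_force: [-0.4, -0.5, -1.7]
gripper_width: 0.0361
grasp_force: 50.0
```

```bash
python3 - <<'E'
from h import *
import pickle
s=observe();p=np.array(s['ee_pos']);M=R.from_rotvec(s['tool_rot']).as_matrix();print(s['time'],p,np.degrees(np.arctan2(M[1,1],M[0,1]))-90,s['contact_force'])
c=get_calibration('wrist');snap('wrist','w2');pickle.dump(c,open('w2.pkl','wb'))
im=cv2.imread('pics/w2.png')
print('screw1',w2px(c,(.5364,.0762,.068)),'fork',w2px(c,p-[0,0,.1068]))
E
```

```text
5.45 [0.53666434 0.07612081 0.19575769] -46.082487540935745 [-0.40513973 -0.48993476 -1.68907233]
screw1 [320.45668946 231.34841647] fork [320.64300249 239.10649722]
```

View pics/w2.png

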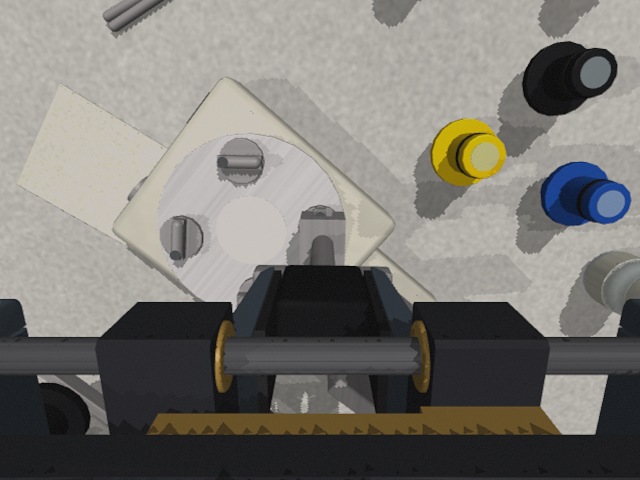

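```bash
python3 - <<'E'
from h import *
im=cv2.imread('pics/w2.png')
cv2.imwrite('pics/c2.png',cv2.resize(im[195:270,280:365],None,fx=7,fy=7,interpolation=cv2.INTER_CUBIC))
E
```

```text
(no output)
```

View pics/c2.png

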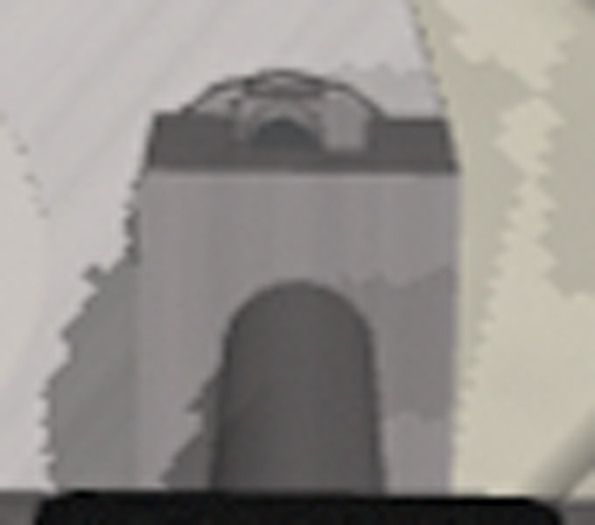

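The fork's slot centre is at about u=323 and screw 1's tab end at u≈320.6, so the key is about 1.7 mm off along tool +y. I'll correct that and lower it.

Request:
drive_tool --pt "-0.04 -0.065 0 0 0 0 1" --pt "-0.04 -0.065 0.4 0 0 0 1" --pt "-0.04 -0.065 0.7 0 0 0 1" --pt "-0.04 -0.065 0.9 0 0 0 1" --pt "-0.04 -0.065 1.05 0 0 0 1" --pt "-0.04 -0.065 1.15 0 0 0 1" --pt "-0.04 -0.065 1.2 0 0 0 1" --pt "-0.04 -0.065 1.2 0 0 0 1"

```text
time: 6.3
ee_pos: [0.5352, 0.0742, 0.1639]
tool_rot: [-1.23, -2.891, 0.0]
contact_force: [-0.6, -0.1, -3.1]
gripper_width: 0.0356
grasp_force: 50.0
```

Request:
drive_tool --pt "0 0 0 0 0 1.5 1" --pt "0 0 0 0 0 3 1" --pt "0 0 0 0 0 4.5 1" --pt "0 0 0 0 0 6 1" --pt "0 0 0 0 0 7.5 1" --pt "0 0 0 0 0 8.7 1" --pt "0 0 0 0 0 9.6 1" --pt "0 0 0 0 0 9.6 1" --pt "0 0 0 0 0 9.6 1" --pt "0 0 0 0 0 9.6 1"

```text
time: 7.3
ee_pos: [0.535, 0.0742, 0.1639]
tool_rot: [-2.297, -2.143, 0.001]
contact_force: [-3.5, 0.9, 0.3]
gripper_width: 0.0361
grasp_force: 50.0
```

Request:
drive_tool --pt "0 0 0 0 0 -0.8 1" --pt "0 0 -0.3 0 0 -0.8 1" --pt "0 0 -0.8 0 0 -0.8 1" --pt "0 0 -1.5 0 0 -0.8 1" --pt "0 0 -1.6 0 0 -0.8 1" --pt "0 0 -1.6 0 0 -0.8 1"

```text
time: 7.9
ee_pos: [0.5358, 0.0742, 0.2049]
tool_rot: [2.223, 2.218, 0.003]
contact_force: [0.5, -1.2, -0.9]
gripper_width: 0.0358
grasp_force: 50.0
```

```bash
cat >> h.py <<'E'
def pose():
    s=observe();p=np.array(s['ee_pos']);M=R.from_rotvec(s['tool_rot']).as_matrix()
    return p,M,(np.degrees(np.arctan2(M[1,1],M[0,1]))-90)
def to(xy,yaw):
    p,M,y=pose();d=np.array([*xy,p[2]])-p
    t=M.T@d; dy=(y-yaw+180)%360-180
    print('at',p.round(4),'yaw',round(y,1),'shift',(t/.025).round(2),'turn',round(dy/5,2))
E
python3 - <<'E'
from h import *
import pickle
c=get_calibration('wrist');snap('wrist','w3');pickle.dump(c,open('w3.pkl','wb'))
p,M,y=pose();to((.4615,-.0066),-54.8)
print('joints',observe()['joints'])
print('fork',w2px(c,p-[0,0,.1068]),[w2px(c,(x,y,.066)).round() for x,y in((.5365,.0744),(.4584,.0713),(.4615,-.0066),(.5394,-.0036))])
im=cv2.imread('pics/w3.png')
cv2.imwrite('pics/c3.png',cv2.resize(im[90:290,150:390],None,fx=3,fy=3,interpolation=cv2.INTER_CUBIC))
E
```

```text
at [0.5353 0.0742 0.2041] yaw -90.1 shift [-3.24 -2.95 -0.  ] turn -7.06
joints [ 9.46047463e-02  1.40730897e-01  2.06294702e+00 -2.61241377e-05
  9.37153285e-01  9.65318547e-02]
fork [319.49877971 240.24830307] [array([321., 229.]), array([221., 233.]), array([231., 324.]), array([325., 321.])]
```

View pics/c3.png

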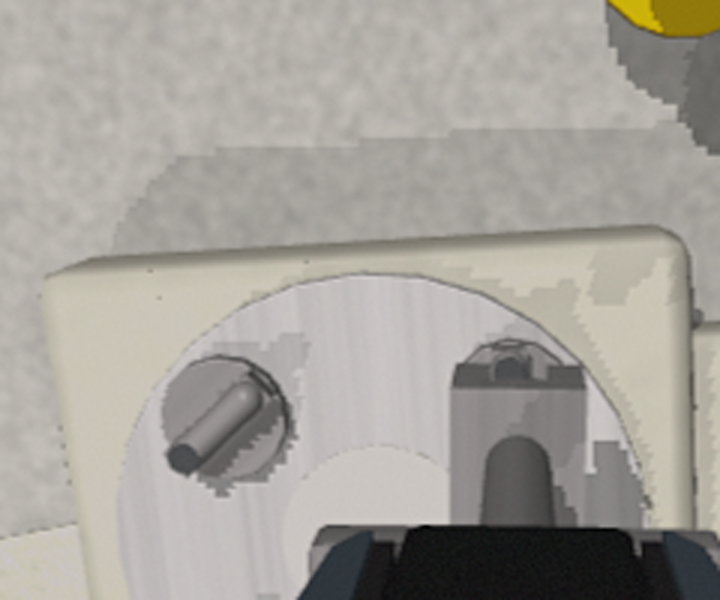

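Screw 1's tab now points along key yaw of about -90°, so it is half tight. The fork sits about 2 mm to tool +y of the TCP. Next is screw 3.

Request:
drive_tool --pt "-1.2 -1 0 0 0 -1.5 1" --pt "-2.2 -2 0 0 0 -3 1" --pt "-3.21 -3.04 0 0 0 -4.5 1" --pt "-3.21 -3.04 0 0 0 -6 1" --pt "-3.21 -3.04 0 0 0 -7.06 1" --pt "-3.21 -3.04 0 0 0 -7.06 1" --pt "-3.21 -3.04 0.5 0 0 -7.06 1" --pt "-3.21 -3.04 0.9 0 0 -7.06 1" --pt "-3.21 -3.04 1.1 0 0 -7.06 1" --pt "-3.21 -3.04 1.3 0 0 -7.06 1" --pt "-3.21 -3.04 1.3 0 0 -7.06 1"

```text
time: 9.05
ee_pos: [0.459, -0.0058, 0.1707]
tool_rot: [-1.446, -2.788, 0.0]
contact_force: [0.5, -0.1, -1.6]
gripper_width: 0.0359
grasp_force: 50.0
```

Request:
drive_tool --pt "0 0 0.27 0 0 0 1" --pt "0 0 0.27 0 0 1.5 1" --pt "0 0 0.27 0 0 3 1" --pt "0.02 0 0.27 0 0 4.5 1" --pt "0.03 0.01 0.27 0 0 6 1" --pt "0.05 0.02 0.27 0 0 7.2 1" --pt "0.05 0.02 0.27 0 0 7.84 1" --pt "0.05 0.02 0.27 0 0 7.84 1" --pt "0.05 0.02 0.27 0 0 7.84 1"

```text
time: 9.95
ee_pos: [0.4602, -0.0046, 0.165]
tool_rot: [2.296, 2.141, 0.004]
contact_force: [7.1, 0.1, -7.0]
gripper_width: 0.0357
grasp_force: 50.0
```

Request:
drive_tool --pt "0 0 0 0 0 -0.8 1" --pt "0 0 -0.3 0 0 -0.8 1" --pt "0 0 -0.8 0 0 -0.8 1" --pt "0 0 -1.5 0 0 -0.8 1" --pt "0 0 -1.6 0 0 -0.8 1" --pt "0 0 -1.6 0 0 -0.8 1"

```text
time: 10.55
ee_pos: [0.459, -0.0047, 0.2052]
tool_rot: [2.221, 2.221, 0.001]
contact_force: [-0.3, -0.2, -2.0]
gripper_width: 0.0358
grasp_force: 50.0
```

```bash
cat >> h.py <<'E'
SC={1:(.5362,.0762),2:(.4582,.0731),3:(.4612,-.0048),4:(.5392,-.0018)}
def ts(k,yaw):
    a=np.radians(yaw);to(np.array(SC[k])-.002*np.array([-np.sin(a),np.cos(a)]),yaw)
E
python3 - <<'E'
from h import *
ts(2,-138.4)
E
```

```text
at [ 0.459  -0.0047  0.2052] yaw -90.0 shift [ 3.17 -0.08 -0.  ] turn 9.68
```

Request:
drive_tool --pt "1 0 0 0 0 1.5 1" --pt "2 0 0 0 0 3 1" --pt "3.17 -0.08 0 0 0 4.5 1" --pt "3.17 -0.08 0 0 0 6 1" --pt "3.17 -0.08 0 0 0 7.5 1" --pt "3.17 -0.08 0 0 0 9 1" --pt "3.17 -0.08 0 0 0 9.68 1" --pt "3.17 -0.08 0 0 0 9.68 1" --pt "3.17 -0.08 0.5 0 0 9.68 1" --pt "3.17 -0.08 0.9 0 0 9.68 1" --pt "3.17 -0.08 1.3 0 0 9.68 1" --pt "3.17 -0.08 1.3 0 0 9.68 1"

```text
time: 11.75
ee_pos: [0.4564, 0.0742, 0.1704]
tool_rot: [2.935, 1.118, -0.002]
contact_force: [2.3, -3.3, -3.2]
gripper_width: 0.0357
grasp_force: 50.0
```

Request:
drive_tool --pt "0 0 0.27 0 0 0 1" --pt "0 0 0.27 0 0 1.5 1" --pt "0 0 0.27 0 0 3 1" --pt "0.02 0 0.27 0 0 4.5 1" --pt "0.03 0.01 0.27 0 0 6 1" --pt "0.05 0.02 0.27 0 0 7.5 1" --pt "0.06 0.02 0.27 0 0 9.12 1" --pt "0.06 0.02 0.27 0 0 9.12 1" --pt "0.06 0.02 0.27 0 0 9.12 1" --pt "0.06 0.02 0.27 0 0 9.12 1"

```text
time: 12.75
ee_pos: [0.4584, 0.0743, 0.1647]
tool_rot: [3.138, -0.106, 0.001]
contact_force: [3.5, -12.0, -5.6]
gripper_width: 0.0359
grasp_force: 50.0
```

Request:
drive_tool --pt "0 0 0 0 0 -0.8 1" --pt "0 0 -0.3 0 0 -0.8 1" --pt "0 0 -0.8 0 0 -0.8 1" --pt "0 0 -1.5 0 0 -0.8 1" --pt "0 0 -1.6 0 0 -0.8 1" --pt "0 0 -1.6 0 0 -0.8 1"

```text
time: 13.35
ee_pos: [0.4585, 0.0754, 0.2058]
tool_rot: [-3.141, -0.0, -0.002]
contact_force: [1.4, -0.5, -1.3]
gripper_width: 0.0362
grasp_force: 50.0
```

```bash
python3 - <<'E'
from h import *
ts(4,-141.1)
E
```

```text
at [0.4585 0.0754 0.2058] yaw -180.0 shift [3.18 3.03 0.  ] turn -7.78
```

Request:
drive_tool --pt "1.1 1 0 0 0 -1.5 1" --pt "2.2 2 0 0 0 -3 1" --pt "3.2 3.05 0 0 0 -4.5 1" --pt "3.2 3.05 0 0 0 -6 1" --pt "3.2 3.05 0 0 0 -7.78 1" --pt "3.2 3.05 0 0 0 -7.78 1" --pt "3.2 3.05 0.5 0 0 -7.78 1" --pt "3.2 3.05 0.9 0 0 -7.78 1" --pt "3.2 3.05 1.3 0 0 -7.78 1" --pt "3.2 3.05 1.3 0 0 -7.78 1"

```text
time: 14.35
ee_pos: [0.5375, -0.001, 0.1711]
tool_rot: [-2.962, -1.045, 0.003]
contact_force: [0.1, 0.3, -2.7]
gripper_width: 0.0363
grasp_force: 50.0
```

```bash
sed -i 's/-.002\*np/-.0012*np/' h.py; python3 - <<'E'
from h import *
snap('scene','s1')
im=cv2.imread('pics/s1.png')
cv2.imwrite('pics/cs1.png',cv2.resize(im[160:260,190:340],None,fx=5,fy=5,interpolation=cv2.INTER_CUBIC))
E
```

```text
(no output)
```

View pics/cs1.png

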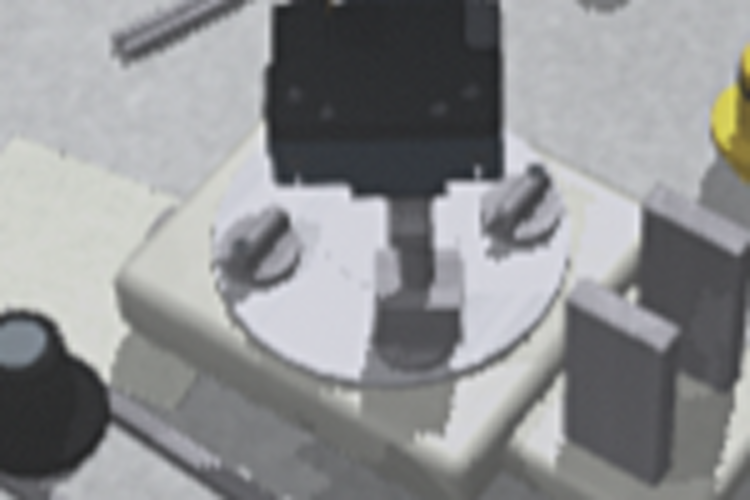

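Screws 3 and 1 are half tight and the fork is over screw 4. I'll turn it half tight and pause so step 2 can register. Screw 4 can then go straight to its stop, followed by screw 2.

Request:
drive_tool --pt "0 0 0.27 0 0 0 1" --pt "0 0 0.27 0 0 1.5 1" --pt "0 0 0.27 0 0 3 1" --pt "0.01 0 0.27 0 0 4.5 1" --pt "0.02 0.01 0.27 0 0 6 1" --pt "0.03 0.01 0.27 0 0 7.5 1" --pt "0.03 0.01 0.27 0 0 8.58 1" --pt "0.03 0.01 0.27 0 0 8.58 1" --pt "0.03 0.01 0.27 0 0 8.58 1" --pt "0.03 0.01 0.27 0 0 8.58 1" --pt "0.03 0.01 0.27 0 0 8.58 1" --pt "0.03 0.01 0.27 0 0 8.58 1"

```text
time: 15.6
ee_pos: [0.539, -0.0009, 0.1662]
tool_rot: [3.139, -0.105, 0.0]
contact_force: [0.9, -5.0, -5.1]
gripper_width: 0.0356
grasp_force: 50.0
```

Request:
drive_tool --pt "0.01 0.01 0 0 0 1.5 1" --pt "0.01 0.02 0 0 0 3 1" --pt "0.02 0.03 0 0 0 4.5 1" --pt "0.02 0.03 0 0 0 6 1" --pt "0.03 0.04 0 0 0 7.5 1" --pt "0.03 0.04 0 0 0 8.5 1" --pt "0.03 0.04 0 0 0 9.4 1" --pt "0.03 0.04 0 0 0 9.4 1" --pt "0.03 0.04 0 0 0 9.4 1"

```text
time: 16.5
ee_pos: [0.5394, -0.0017, 0.1661]
tool_rot: [2.838, -1.347, -0.001]
contact_force: [-1.1, -1.3, -3.7]
gripper_width: 0.0352
grasp_force: 50.0
```

```bash
python3 - <<'E'
from h import *
s=observe();print(pose()[0],pose()[2],s['torque'],s['contact_force'],s['joints'][5])
E
```

```text
[ 0.53941239 -0.00165029  0.1661084 ] -230.78816376507137 [-0.38709367  0.34527654  0.11301521] [-1.05111302 -1.28918489 -3.69181229] 2.4107323475832345
```

Request:
drive_tool --pt "0 0 0 0 0 0.6 1" --pt "0 0 0 0 0 1.2 1" --pt "0 0 0 0 0 1.2 1" --pt "0 0 0 0 0 1.2 1"

```text
time: 16.9
ee_pos: [0.5394, -0.0016, 0.1661]
tool_rot: [2.764, -1.493, -0.001]
contact_force: [-2.7, -0.3, -3.8]
gripper_width: 0.0357
grasp_force: 50.0
```

```bash
python3 - <<'E'
from h import *
s=observe();print(pose()[0],pose()[2],s['torque'],s['contact_force'],s['joints'][5])
E
```

```text
[ 0.53935444 -0.00164562  0.16608047] -236.76563081870344 [-0.04792639  0.76617273  1.14631496] [-2.74796679 -0.3140796  -3.80174547] 2.5153574379043233
```

Request:
drive_tool --pt "0 0 0 0 0 -1.5 1" --pt "0 0 -0.3 0 0 -1.6 1" --pt "0 0 -0.8 0 0 -1.6 1" --pt "0 0 -1.5 0 0 -1.6 1" --pt "0 0 -1.6 0 0 -1.6 1" --pt "0 0 -1.6 0 0 -1.6 1"

```text
time: 17.5
ee_pos: [0.5402, -0.0018, 0.2072]
tool_rot: [-2.857, 1.304, -0.003]
contact_force: [0.8, 0.7, -2.7]
gripper_width: 0.0357
grasp_force: 50.0
```

```bash
python3 - <<'E'
from h import *
ts(2,-180)
E
```

```text
at [ 0.5402 -0.0018  0.2072] yaw -229.1 shift [-4.45  0.49 -0.01] turn -9.81
```

Request:
drive_tool --pt "-1.2 0.1 0 0 0 -1.5 1" --pt "-2.4 0.2 0 0 0 -3 1" --pt "-3.6 0.4 0 0 0 -4.5 1" --pt "-4.45 0.49 0 0 0 -6 1" --pt "-4.45 0.49 0 0 0 -7.5 1" --pt "-4.45 0.49 0 0 0 -9 1" --pt "-4.45 0.49 0 0 0 -9.8 1" --pt "-4.45 0.49 0 0 0 -9.8 1" --pt "-4.45 0.49 0.5 0 0 -9.8 1" --pt "-4.45 0.49 0.95 0 0 -9.8 1" --pt "-4.45 0.49 1.35 0 0 -9.8 1" --pt "-4.45 0.49 1.35 0 0 -9.8 1"

```text
time: 18.7
ee_pos: [0.4562, 0.0738, 0.1704]
tool_rot: [3.141, -0.0, -0.005]
contact_force: [-1.4, -0.7, -1.9]
gripper_width: 0.0354
grasp_force: 50.0
```

Request:
drive_tool --pt "0 0 0.25 0 0 1.5 1" --pt "0 0 0.25 0 0 3 1" --pt "0.01 0 0.25 0 0 4.5 1" --pt "0.02 0.01 0.25 0 0 6 1" --pt "0.03 0.01 0.25 0 0 7.5 1" --pt "0.04 0.02 0.25 0 0 9 1" --pt "0.04 0.02 0.25 0 0 10.3 1" --pt "0.04 0.02 0.25 0 0 11.3 1" --pt "0.04 0.02 0.25 0 0 11.3 1" --pt "0.04 0.02 0.25 0 0 11.3 1"

```text
time: 19.7
ee_pos: [0.4574, 0.0728, 0.1655]
tool_rot: [2.766, -1.482, -0.001]
contact_force: [-0.9, -8.1, -5.0]
gripper_width: 0.0359
grasp_force: 50.0
```

```bash
python3 - <<'E'
from h import *
s=observe();print(pose()[0],pose()[2],s['torque'],s['contact_force'],s['joints'][5])
E
```

```text
[0.45742378 0.07275468 0.16550978] -236.3734707029095 [-2.46439773  0.61614272  1.03421184] [-0.9343109  -8.0573348  -4.98655858] 2.665278920562001
```

Request:
drive_tool --pt "0 0 0 0 0 -1.5 1" --pt "0 0 -0.3 0 0 -1.5 1" --pt "0 0 -0.8 0 0 -1.5 1" --pt "0 0 -1.5 0 0 -1.5 1" --pt "0 0 -1.7 0 0 -3 1" --pt "0 0 -1.7 0 0 -4.5 1" --pt "0 0 -1.7 0 0 -6 1" --pt "0 0 -1.7 0 0 -7.5 1" --pt "0 0 -1.7 0 0 -9 1" --pt "0 0 -1.7 0 0 -10.5 1" --pt "0 0 -1.7 0 0 -12 1" --pt "0 0 -1.7 0 0 -12 1"

```text
time: 20.9
ee_pos: [0.4589, 0.0738, 0.2099]
tool_rot: [-3.14, -0.095, -0.002]
contact_force: [-0.2, -0.5, -1.1]
gripper_width: 0.0359
grasp_force: 50.0
```

```bash
python3 - <<'E'
from h import *
ts(1,-90)
E
```

```text
at [0.4589 0.0738 0.2099] yaw -176.5 shift [3.04 0.09 0.  ] turn -17.31
```

Request:
drive_tool --pt "1 0 0 0 0 -1.7 1" --pt "2 0 0 0 0 -3.4 1" --pt "3.04 0.09 0 0 0 -5.1 1" --pt "3.04 0.09 0 0 0 -6.8 1" --pt "3.04 0.09 0 0 0 -8.5 1" --pt "3.04 0.09 0 0 0 -10.2 1" --pt "3.04 0.09 0 0 0 -11.9 1" --pt "3.04 0.09 0 0 0 -13.6 1" --pt "3.04 0.09 0 0 0 -15.3 1" --pt "3.04 0.09 0 0 0 -17 1" --pt "3.04 0.09 0.3 0 0 -17.3 1" --pt "3.04 0.09 0.5 0 0 -17.3 1"

```text
time: 22.1
ee_pos: [0.5344, 0.0761, 0.196]
tool_rot: [2.228, 2.215, 0.0]
contact_force: [-0.5, -0.1, -3.1]
gripper_width: 0.0357
grasp_force: 50.0
```

Request:
drive_tool --pt "0 0 0.3 0 0 0 1" --pt "0 0 0.6 0 0 0 1" --pt "0 0 0.9 0 0 0 1" --pt "0 0 0.95 0 0 0 1" --pt "0 0 0.95 0 0 0 1"

```text
time: 22.6
ee_pos: [0.5342, 0.076, 0.172]
tool_rot: [-2.221, -2.221, 0.001]
contact_force: [0.0, -1.0, -2.0]
gripper_width: 0.0358
grasp_force: 50.0
```

Request:
drive_tool --pt "0 0 0.25 0 0 1.5 1" --pt "0 0 0.25 0 0 3 1" --pt "0.01 0 0.25 0 0 4.5 1" --pt "0.02 0.01 0.25 0 0 6 1" --pt "0.03 0.01 0.25 0 0 7.5 1" --pt "0.04 0.02 0.25 0 0 9 1" --pt "0.04 0.02 0.25 0 0 10.3 1" --pt "0.04 0.02 0.25 0 0 11.3 1" --pt "0.04 0.02 0.25 0 0 11.3 1" --pt "0.04 0.02 0.25 0 0 11.3 1"

```text
time: 23.6
ee_pos: [0.5347, 0.0768, 0.1659]
tool_rot: [3.006, 0.911, -0.001]
contact_force: [1.8, -3.5, -11.7]
gripper_width: 0.0358
grasp_force: 50.0
```

```bash
python3 - <<'E'
from h import *
s=observe();print(pose()[0],pose()[2],s['torque'],s['contact_force'],s['joints'][5])
E
```

```text
[0.53465507 0.07677312 0.16591644] -146.28616410163238 [-1.19390251 -0.3099613   0.92096303] [  1.76075095  -3.53460515 -11.71568831] 1.0828511562303096
```

Request:
drive_tool --pt "0 0 0 0 0 -1.5 1" --pt "0 0 -0.3 0 0 -1.5 1" --pt "0 0 -0.8 0 0 -1.5 1" --pt "0 0 -1.5 0 0 -1.5 1" --pt "0 0 -1.7 0 0 -3 1" --pt "0 0 -1.7 0 0 -4.5 1" --pt "0 0 -1.7 0 0 -6 1" --pt "0 0 -1.7 0 0 -7.5 1" --pt "0 0 -1.7 0 0 -9 1" --pt "0 0 -1.7 0 0 -10.5 1" --pt "0 0 -1.7 0 0 -11.3 1" --pt "0 0 -1.7 0 0 -11.3 1"

```text
time: 24.8
ee_pos: [0.5354, 0.0772, 0.2101]
tool_rot: [2.222, 2.22, 0.002]
contact_force: [-0.1, 0.5, -1.3]
gripper_width: 0.0356
grasp_force: 50.0
```

```bash
python3 - <<'E'
from h import *
ts(3,-90)
E
```

```text
at [0.5354 0.0772 0.2101] yaw -90.1 shift [-3.28 -3.01 -0.01] turn -0.01
```

Request:
drive_tool --pt "-1.2 -1 0 0 0 0 1" --pt "-2.4 -2 0 0 0 0 1" --pt "-3.28 -2.98 0 0 0 0 1" --pt "-3.28 -2.98 0 0 0 0 1" --pt "-3.28 -2.98 0.5 0 0 0 1" --pt "-3.28 -2.98 1 0 0 0 1" --pt "-3.28 -2.98 1.3 0 0 0 1" --pt "-3.28 -2.98 1.5 0 0 0 1" --pt "-3.28 -2.98 1.5 0 0 0 1"

```text
time: 25.7
ee_pos: [0.4602, -0.0046, 0.1702]
tool_rot: [-2.22, -2.221, 0.002]
contact_force: [0.1, 0.1, -1.6]
gripper_width: 0.0361
grasp_force: 50.0
```

Request:
drive_tool --pt "0 0 0.25 0 0 1.5 1" --pt "0 0 0.25 0 0 3 1" --pt "0.01 0 0.25 0 0 4.5 1" --pt "0.02 0.01 0.25 0 0 6 1" --pt "0.03 0.01 0.25 0 0 7.5 1" --pt "0.04 0.02 0.25 0 0 9 1" --pt "0.04 0.02 0.25 0 0 10.3 1" --pt "0.04 0.02 0.25 0 0 11.3 1" --pt "0.04 0.02 0.25 0 0 11.3 1" --pt "0.04 0.02 0.25 0 0 11.3 1"

```text
time: 26.7
ee_pos: [0.4617, -0.0044, 0.1649]
tool_rot: [3.005, 0.908, 0.002]
contact_force: [4.3, -6.5, -11.4]
gripper_width: 0.0358
grasp_force: 50.0
```

```bash
python3 - <<'E'
from h import *
s=observe();print(pose()[0],pose()[2],s['torque'],s['contact_force'],s['joints'][5])
E
```

```text
[ 0.46166216 -0.00439694  0.16492519] -146.37252423883052 [-1.7429126  -1.3242482   0.88920135] [  4.29009664  -6.49269728 -11.38251327] 0.9261967046767982
```

Request:
drive_tool --pt "0 0 0 0 0 -1.5 1" --pt "0 0 -0.5 0 0 -1.5 1" --pt "0 0 -2 0 0 -1.5 1" --pt "0 0 -3.5 0 0 0 1" --pt "0 0 -5 0 0 1.5 1" --pt "0 0 -5.8 0 0 3 1" --pt "0 0 -5.8 0 0 4.5 1" --pt "0 0 -5.8 0 0 6 1" --pt "0 0 -5.8 0 0 6.75 1" --pt "0 0 -5.8 0 0 6.75 1"

```text
time: 27.7
ee_pos: [0.4609, -0.0038, 0.3107]
tool_rot: [-3.141, 0.011, -0.001]
contact_force: [-0.2, 1.0, -1.5]
gripper_width: 0.0356
grasp_force: 50.0
```

```bash
python3 - <<'E'
from h import *
c=get_calibration('top')
for u,v,z in[(395.5,287.3,.163),(429,288,.163),(463.6,255.5,.163),(495,255.5,.169),(160+480/2.2,150+182/2.2,.118),(160+760/2.2,150+182/2.2,.118),(160+491/2.2,150+333/2.2,.125),(160+750/2.2,150+333/2.2,.125)]: print(px2w(c,u,v,z).round(4))
to((.476,-.345),-180)
E
```

```text
[ 0.4809 -0.1467  0.163 ]
[ 0.4795 -0.2218  0.163 ]
[ 0.5525 -0.3007  0.163 ]
[ 0.5524 -0.3693  0.169 ]
[ 0.6073 -0.1136  0.118 ]
[ 0.6077 -0.412   0.118 ]
[ 0.4476 -0.1233  0.125 ]
[ 0.4481 -0.3952  0.125 ]
at [ 0.4609 -0.0038  0.3107] yaw -180.4 shift [ 0.7  13.64 -0.  ] turn -0.08
```

Request:
drive_tool --pt "0.1 1 0 0 0 0 1" --pt "0.4 3 0 0 0 0 1" --pt "0.6 5 0 0 0 0 1" --pt "0.8 7 0 0 0 0 1" --pt "1.08 9 0 0 0 0 1" --pt "1.08 11 0 0 0 0 1" --pt "1.08 13 0 0 0 0 1" --pt "1.08 14 0 0 0 0 1" --pt "1.08 14.74 0 0 0 0 1" --pt "1.08 14.74 0 0 0 0 1" --pt "1.08 14.74 1 0 0 0 1" --pt "1.08 14.74 1 0 0 0 1"

```text
time: 28.9
ee_pos: [0.4854, -0.3706, 0.2825]
tool_rot: [-3.139, 0.005, 0.005]
contact_force: [-0.2, -0.3, -2.4]
gripper_width: 0.0357
grasp_force: 50.0
```

```bash
python3 - <<'E'
from h import *
import pickle
p,M,y=pose();print(p,y)
c=get_calibration('wrist');snap('wrist','w4');pickle.dump(c,open('w4.pkl','wb'))
print('fork',w2px(c,p-[0,0.0012,.1068]),'crossbar',w2px(c,p-[0,0,.0208]),'prongs',[w2px(c,(x,y,.115)).round() for x in(.52,.57) for y in (-.3735-.019,-.3735+.019)])
E
```

```text
[ 0.48543928 -0.37056091  0.28250775] -180.1771654035723
fork [324.31126628 241.52006984] crossbar [322.09128208 288.49797232] prongs [array([349., 181.]), array([303., 181.]), array([350., 117.]), array([302., 117.])]
```

View pics/w4.png

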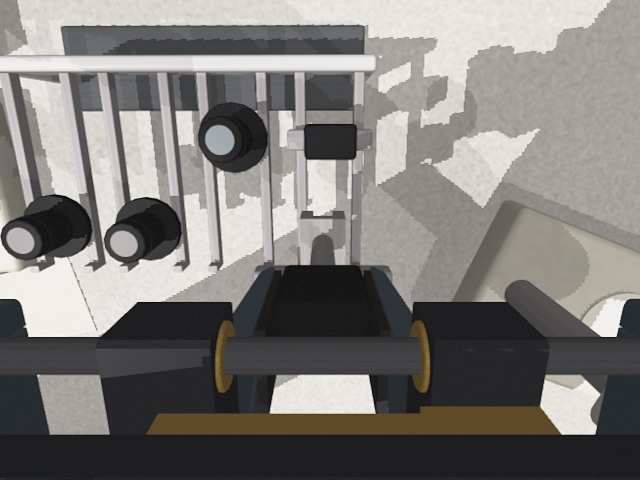

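The wrist view shows hook 4's prongs at u≈300 and 356 and the fork head at u≈300–345. The other key is behind it at (330,140). The key needs about 2–4 mm more towards image right.

Request:
drive_tool --pt "0 0.1 0 0 0 0 1" --pt "0 0.1 0 0 0 0 1" --pt "0 0.1 0 0 0 0 1"

```text
time: 29.25
ee_pos: [0.4868, -0.3751, 0.2859]
tool_rot: [3.141, -0.006, 0.001]
contact_force: [0.0, -0.6, -2.9]
gripper_width: 0.0358
grasp_force: 50.0
```

```bash
python3 - <<'E'
from h import *
import pickle
p,M,y=pose();print(p,y)
c=get_calibration('wrist');im=snap('wrist','w5');pickle.dump(c,open('w5.pkl','wb'))
g=im.mean(2).astype(int)
for v in(185,200,225,235,250): print(v,' '.join(map(str,g[v,286:372])))
E
```

```text
[ 0.48678509 -0.37507226  0.28586057] -180.21444572367182
185 226 225 203 152 159 181 201 194 188 184 185 189 194 167 111 141 168 213 238 233 231 230 232 233 232 232 231 229 229 231 232 233 232 229 227 228 228 229 229 230 223 214 217 219 194 139 147 149 150 147 146 145 145 142 140 137 180 222 198 151 170 198 193 188 185 184 188 169 130 183 224 193 135 139 139 137 135 146 165 166 167 156 133 174 217 207
200 233 235 237 220 146 156 196 195 188 186 185 186 194 180 125 130 163 192 200 155 152 194 229 229 231 231 233 234 235 233 231 229 228 227 227 229 231 231 230 227 225 225 228 233 219 163 166 167 168 167 166 164 163 163 162 160 195 229 195 142 188 195 190 185 184 185 190 169 125 138 151 149 156 166 164 164 162 164 168 169 169 163 162 161 157 156
225 229 230 233 233 233 218 187 195 191 188 185 184 187 186 178 175 177 178 179 179 175 175 175 173 169 167 169 170 182 192 190 189 189 192 193 193 193 193 190 188 185 185 187 190 194 172 124 127 131 131 132 130 128 128 128 130 130 132 132 128 123 128 128 126 125 127 130 128 143 170 168 165 160 159 160 159 159 159 162 163 165 162 165 162 161 161
235 163 163 163 163 164 158 171 195 191 189 186 185 188 186 179 174 175 177 178 178 177 174 175 173 168 167 169 171 172 173 173 147 115 102 77 78 80 79 77 80 96 113 124 127 130 130 128 127 130 132 130 130 128 128 129 129 131 132 134 127 124 128 127 127 126 127 130 129 143 160 159 160 164 169 168 163 159 157 159 161 161 160 159 157 158 161
250 138 142 143 143 142 130 116 123 127 127 126 126 126 142 177 194 193 193 196 195 192 193 191 189 181 141 79 76 78 79 79 78 81 82 82 82 83 82 82 80 80 78 78 79 78 79 78 107 165 196 191 190 189 189 190 190 193 195 188 151 124 128 127 126 127 130 131 129 145 164 160 160 156 157 158 160 163 163 164 164 164 162 158 154 156 157
```

The fork head and the hook 4 gap are both centred at u≈322.3, so I'm lowering the key.

Request:
drive_tool --pt "0 0 1 0 0 0 1" --pt "0 0 2 0 0 0 1" --pt "0 0 3 0 0 0 1" --pt "0 0 4 0 0 0 1" --pt "0 0 5 0 0 0 1" --pt "0 0 5.6 0 0 0 1" --pt "0 0 5.9 0 0 0 1" --pt "0 0 5.95 0 0 0 1" --pt "0 0 5.95 0 0 0 1"

```text
time: 30.2
ee_pos: [0.4868, -0.3754, 0.1369]
tool_rot: [3.141, -0.006, 0.001]
contact_force: [0.2, 0.0, -0.4]
gripper_width: 0.0359
grasp_force: 50.0
```

Request:
drive_tool --pt "0 0 0.04 0 0 0 0.1" --pt "0 0 0.04 0 0 0 -0.1" --pt "0 0 0.04 0 0 0 -0.2" --pt "0 0 0.04 0 0 0 -0.2" --pt "0 0 -1 0 0 0 -0.2" --pt "0 0 -2.5 0 0 0 -0.2" --pt "0 0 -4 0 0 0 -0.2" --pt "0 0 -5.5 0 0 0 -0.6" --pt "0 0 -6.5 0 0 0 -1" --pt "0 0 -6.5 0 0 0 -1"

```text
time: 31.2
ee_pos: [0.4877, -0.3761, 0.3029]
tool_rot: [3.138, -0.006, 0.007]
contact_force: [0.9, 0.7, 0.6]
gripper_width: 0.0757
grasp_force: 0.0
```

```bash
python3 - <<'E'
from h import *
import pickle
p,M,y=pose();print(p,y)
im1=cv2.resize(cv2.cvtColor(snap('top','t2'),cv2.COLOR_RGB2BGR)[140:320,155:325],None,fx=2.2,fy=2.2,interpolation=cv2.INTER_CUBIC)
c=get_calibration('wrist');im=snap('wrist','w6')
im2=cv2.resize(cv2.imread('pics/w6.png'),None,fx=.65,fy=.65)
o=np.zeros((400,800,3),np.uint8);o[:im1.shape[0],:im1.shape[1]]=im1;o[:im2.shape[0],380:380+im2.shape[1]]=im2
cv2.imwrite('pics/m6.png',o)
E
```

```text
[ 0.48770159 -0.37614405  0.30294224] -180.23561220397715
```

View pics/m6.png

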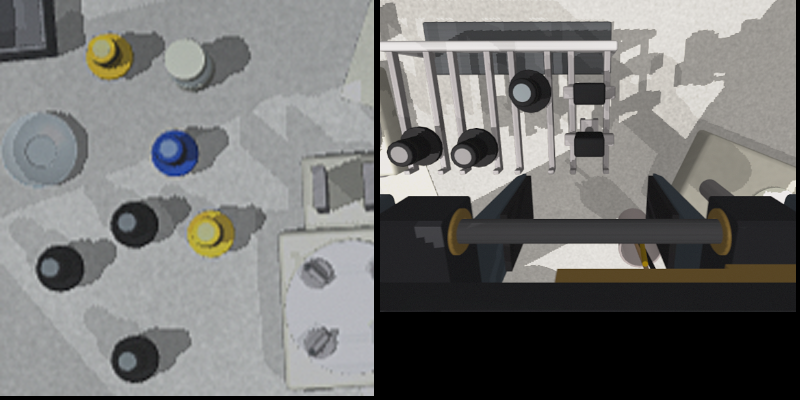

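The right view shows the key hanging at (589,145), in front of the other key at (589,93), both level. The left view shows loose black eyepieces with tops at (127,224), (50,269) and (126,361), all unmoved.

```bash
python3 - <<'E'
from h import *
c=get_calibration('top')
for n,x,y in(('e1',127,224),('e2',50,269),('e3',126,361),('yel',206,232)):
    w=px2w(c,155+x/2.2,140+y/2.2,.07);print(n,w.round(4));to(w[:2],-180)
E
```

```text
e1 [0.5885 0.2845 0.07  ]
at [ 0.4864 -0.3751  0.2989] yaw -180.2 shift [ 3.97e+00 -2.64e+01 -1.00e-02] turn -0.05
e2 [0.5385 0.3689 0.07  ]
at [ 0.4864 -0.3751  0.2989] yaw -180.2 shift [ 1.960e+00 -2.977e+01 -2.000e-02] turn -0.05
e3 [0.4376 0.2832 0.07  ]
at [ 0.4864 -0.3751  0.2989] yaw -180.2 shift [-2.060e+00 -2.633e+01 -2.000e-02] turn -0.05
yel [0.5797 0.1969 0.07  ]
at [ 0.4864 -0.3751  0.2989] yaw -180.2 shift [ 3.640e+00 -2.289e+01 -1.000e-02] turn -0.05
```

Request:
drive_tool --pt "0 -1 0 0 0 0 -0.6" --pt "-1 -3 0 0 0 0 -0.4" --pt "-1 -5 0 0 0 0 -0.4" --pt "-1 -7 0 0 0 0 -0.4" --pt "-1 -9 0 0 0 0 -0.4" --pt "-1 -11 0 0 0 0 -0.4" --pt "-1 -13 0 0 0 0 -0.4" --pt "-2 -15 0 0 0 0 -0.4" --pt "-2 -17 0 0 0 0 -0.4" --pt "-2 -19 0 0 0 0 -0.4" --pt "-2.06 -21 0 0 0 0 -0.4" --pt "-2.06 -22 0 0 0 0 -0.4"

```text
time: 32.5
ee_pos: [0.436, 0.1776, 0.2975]
tool_rot: [3.141, -0.004, -0.002]
contact_force: [0.6, -0.5, -0.5]
gripper_width: 0.0636
grasp_force: 0.0
```

Request:
drive_tool --pt "0 -1.5 0 0 0 0 -0.4" --pt "0 -3 0 0 0 0 -0.4" --pt "0 -4.33 0 0 0 0 -0.4" --pt "0 -4.33 0 0 0 0 -0.4" --pt "0 -4.33 0 0 0 0 -0.4" --pt "0 -4.33 1.5 0 0 0 -0.4" --pt "0 -4.33 3 0 0 0 -0.4" --pt "0 -4.33 5 0 0 0 -0.4" --pt "0 -4.33 6 0 0 0 -0.4"

```text
time: 33.4
ee_pos: [0.4357, 0.281, 0.1449]
tool_rot: [3.139, -0.008, -0.006]
contact_force: [0.9, -0.1, 1.1]
gripper_width: 0.064
grasp_force: 0.0
```

```bash
python3 - <<'E'
from h import *
p,M,y=pose()
ct=get_calibration('wrist');snap('wrist','w7');print(w2px(ct,(.4376,.2832,.07)));to((.4376,.2832),-180)
im=cv2.imread('pics/w7.png')[100:480];cv2.imwrite('pics/c7.png',im)
E
```

```text
[318.24424116 252.5159505 ]
at [0.4346 0.2803 0.1424] yaw -180.3 shift [ 0.12 -0.12 -0.  ] turn -0.06
```

View pics/c7.png

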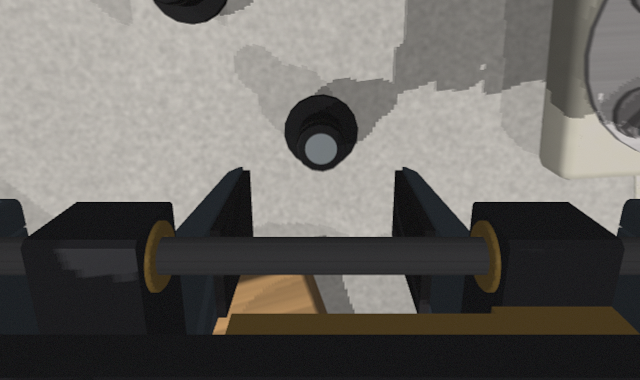

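The wrist view shows the eyepiece's top at (321,249), between the fingers and about 2–4 mm from the prediction. Grasping it.

Request:
drive_tool --pt "0.2 -0.08 0.5 0 0 0 -0.4" --pt "0.2 -0.08 2 0 0 0 -0.4" --pt "0.2 -0.08 3.5 0 0 0 -0.4" --pt "0.2 -0.08 4.3 0 0 0 -0.4" --pt "0.2 -0.08 4.3 0 0 0 -0.4" --pt "0.2 -0.08 4.3 0 0 0 1" --pt "0.2 -0.08 4.3 0 0 0 1" --pt "0.2 -0.08 4.3 0 0 0 1" --pt "0.2 -0.08 4.3 0 0 0 1" --pt "0.2 -0.08 4.3 0 0 0 1" --newtons 30

```text
time: 34.45
ee_pos: [0.443, 0.2856, 0.0419]
tool_rot: [-3.141, 0.006, -0.002]
contact_force: [0.8, -0.7, 6.6]
gripper_width: 0.032
grasp_force: 29.5
```

Request:
drive_tool --pt "0 0 -1 0 0 0 1" --pt "0 0 -3 0 0 0 1" --pt "0 0 -5 0 0 0 1" --pt "0 0 -7 0 0 0 1" --pt "0 0 -8.6 0 0 0 1" --pt "0 0 -8.6 0 0 0 1"

```text
time: 35.05
ee_pos: [0.4448, 0.2867, 0.262]
tool_rot: [-3.137, 0.006, -0.012]
contact_force: [1.0, -0.1, -1.8]
gripper_width: 0.0321
grasp_force: 29.5
```

```bash
python3 - <<'E'
from h import *
to((.4895,-.3),-180)
E
```

```text
at [0.4448 0.2867 0.262 ] yaw -180.2 shift [ 1.88 23.46 -0.09] turn -0.05
```

Request:
drive_tool --pt "0 1 0 0 0 0 1" --pt "0.5 3 0 0 0 0 1" --pt "1 5 0 0 0 0 1" --pt "1.5 7 0 0 0 0 1" --pt "1.88 9 0 0 0 0 1" --pt "1.88 11 0 0 0 0 1" --pt "1.88 13 0 0 0 0 1" --pt "1.88 15 0 0 0 0 1" --pt "1.88 17 0 0 0 0 1" --pt "1.88 19 0 0 0 0 1" --pt "1.88 21 0 0 0 0 1" --pt "1.88 22 0 0 0 0 1"

```text
time: 36.25
ee_pos: [0.4865, -0.2677, 0.2553]
tool_rot: [-3.141, 0.009, 0.001]
contact_force: [0.4, 0.6, -0.8]
gripper_width: 0.0319
grasp_force: 29.5
```

Request:
drive_tool --pt "0 1 0 0 0 0 1" --pt "0 1.46 0 0 0 0 1" --pt "0 1.46 1 0 0 0 1" --pt "0 1.46 2 0 0 0 1" --pt "0 1.46 2.5 0 0 0 1" --pt "0 1.46 2.5 0 0 0 1" --pt "0 1.46 2.5 0 0 0 1"

```text
time: 36.95
ee_pos: [0.4875, -0.3012, 0.1942]
tool_rot: [3.141, -0.006, 0.0]
contact_force: [0.1, -0.5, -1.1]
gripper_width: 0.0316
grasp_force: 29.5
```

```bash
cat >> h.py <<'E'
def prof(f,rows,a=270,b=390):
    im=snap('wrist',f);g=im.mean(2).astype(int)
    for v in rows: print(v,a,' '.join(map(str,g[v,a:b])))
E
python3 - <<'E'
from h import *
p,M,y=pose();print(p,y)
c=get_calibration('wrist')
prof('w8',(180,200,215,230))
print('prongs',[w2px(c,(x,y,.115)).round() for x in(.52,.57) for y in (-.3-.019,-.3+.019)],'foot front',w2px(c,p+[.016,0,-.042]))
im=cv2.imread('pics/w8.png')[60:290,200:440];cv2.imwrite('pics/c8.png',cv2.resize(im,None,fx=2.6,fy=2.6,interpolation=cv2.INTER_CUBIC))
E
```

```text
[ 0.48753378 -0.30115563  0.19419606] -180.20956033702885
180 270 169 169 170 169 170 161 167 187 185 182 178 174 174 173 174 177 184 162 94 38 41 41 43 42 44 42 43 43 44 45 44 44 41 45 40 38 29 27 29 25 23 24 27 24 26 27 25 25 27 27 27 28 29 29 30 31 33 29 30 31 29 31 34 36 46 43 42 44 40 42 42 41 42 42 43 41 39 30 30 32 48 115 152 135 118 117 115 116 115 115 118 119 116 108 122 148 147 148 146 143 143 145 145 146 146 146 145 144 143 141 138 181 222 222 221 223 223 224 223 221
200 270 228 229 230 232 231 232 217 178 185 182 178 175 173 172 173 174 178 174 143 85 109 160 168 165 168 167 166 164 162 165 165 164 164 168 172 174 173 169 168 166 167 168 168 169 169 168 166 162 159 158 159 162 165 168 169 166 164 158 156 156 160 166 169 167 166 163 164 163 162 163 163 164 166 164 163 164 164 211 240 219 133 157 186 162 114 115 115 114 114 114 116 117 115 111 128 143 143 144 144 144 143 142 142 142 154 169 168 168 171 160 144 193 230 225 221 220 221 222 223 223
215 270 234 235 234 235 234 234 220 178 180 182 179 174 173 172 170 174 176 180 161 103 87 145 171 167 164 160 199 231 230 230 231
[... 272 characters left out ...]
167 170 171 170 170 170 170 171 169 168 163 208 236 234 233 233 230 230 230 232 234
230 270 230 229 226 224 223 225 230 217 177 182 180 177 175 172 170 171 174 178 167 121 65 187 241 237 235 235 235 234 232 231 231 231 231 230 229 228 229 230 231 231 230 230 231 231 233 233 233 231 229 228 230 233 234 234 235 233 231 230 230 217 181 182 183 185 187 215 235 233 233 236 237 237 234 232 231 229 227 227 223 166 79 122 135 134 132 131 130 130 130 133 134 130 124 157 189 190 189 186 216 238 238 239 238 237 237 238 239 239 238 236 236 236 233 227 207 160 165 170 171 171
prongs [array([351., 203.]), array([289., 204.]), array([352., 119.]), array([287., 119.])] foot front [321.97483458 246.02822795]
```

View pics/c8.png

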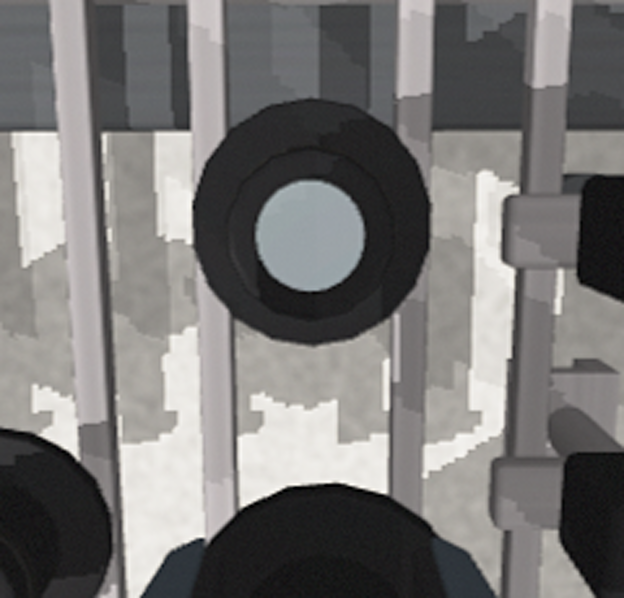

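The hung eyepiece is at hook 3's back place, and hook 3's front place is clear ahead of the held flange. The prong centre is at u≈320 and the held flange at u≈323, so I'm shifting -2 mm and lowering.

Request:
drive_tool --pt "0 -0.08 0 0 0 0 1" --pt "0 -0.08 0.8 0 0 0 1" --pt "0 -0.08 1.5 0 0 0 1" --pt "0 -0.08 2 0 0 0 1" --pt "0 -0.08 2.3 0 0 0 1" --pt "0 -0.08 2.36 0 0 0 1" --pt "0 -0.08 2.36 0 0 0 1"

```text
time: 37.7
ee_pos: [0.4875, -0.2995, 0.1351]
tool_rot: [3.141, -0.006, 0.001]
contact_force: [0.7, 0.4, -0.9]
gripper_width: 0.0315
grasp_force: 29.7
```

Request:
drive_tool --pt "0 0 0.04 0 0 0 0.2" --pt "0 0 0.04 0 0 0 0.1" --pt "0 0 0.04 0 0 0 0.08" --pt "0 0 0.04 0 0 0 0.08" --pt "0 0 -0.5 0 0 0 0.08" --pt "0 0 -2 0 0 0 0.08" --pt "0 0 -3.5 0 0 0 0.08" --pt "0 0 -5 0 0 0 -0.2" --pt "0 0 -6 0 0 0 -0.4" --pt "0 0 -6 0 0 0 -0.4"

```text
time: 38.7
ee_pos: [0.4887, -0.3003, 0.2897]
tool_rot: [3.138, -0.006, 0.009]
contact_force: [-0.6, 0.0, -0.5]
gripper_width: 0.0622
grasp_force: 0.0
```

```bash
cat >> h.py <<'E'
def diff(a,b):
    x=cv2.imread('pics/'+a+'.png').astype(int);y=cv2.imread('pics/'+b+'.png').astype(int)
    m=(np.abs(x-y).max(2)>60).astype(np.uint8)
    n,l,st,ce=cv2.connectedComponentsWithStats(m[150:330,150:520])
    for i in range(1,n):
        if st[i,4]>25: print('diff blob',(ce[i]+[150,150]).round(),st[i])
E
python3 - <<'E'
from h import *
snap('top','t3');diff('t2','t3')
g=np.asarray(cv2.imread('pics/t3.png')).max(2)
m=(g<55).astype(np.uint8)[:,150:520]
n,l,st,ce=cv2.connectedComponentsWithStats(m)
for i in range(1,n):
    if 100<st[i,4]<900: print((ce[i]+[150,0]).round(1),st[i])
to((.5885,.2845),-180)
E
```

```text
diff blob [177. 244.] [ 16  85  23  20 292]
diff blob [511. 254.] [349  93  21  23 216]
diff blob [189. 261.] [ 21  99  37  24 542]
diff blob [478. 301.] [ 297  112   71   68 2106]
diff blob [489. 269.] [335 113   8  14  69]
diff blob [480. 273.] [329 118   3  11  29]
diff blob [222. 300.] [ 55 139  37  25 554]
diff blob [432. 317.] [259 157  45  23 107]
diff blob [516. 310.] [361 159   9   4  27]
[173.1 141.1] [  0 101  31  67 352]
[156.3 142.5] [  0 133  22  29 109]
[444.5 225.7] [273 222  43   8 142]
[217.  241.9] [ 56 232  21  20 263]
[178.3 245.6] [ 17 236  21  20 266]
[392.4 286.2] [232 276  23  22 320]
[425.1 287.1] [265 277  23  22 332]
[515.3 302.6] [359 284  11  30 152]
at [ 0.4879 -0.2998  0.2874] yaw -180.2 shift [  3.93 -23.39  -0.04] turn -0.05
```

Eyepiece e2 was knocked; its blob is now at (178,246). e1 is unmoved, so I fetch e1 next.

Request:
drive_tool --pt "0 -1 0 0 0 0 -0.4" --pt "0.5 -3 0 0 0 0 -0.4" --pt "1 -5 0 0 0 0 -0.4" --pt "1.5 -7 0 0 0 0 -0.4" --pt "2 -9 0 0 0 0 -0.4" --pt "2.5 -11 0 0 0 0 -0.4" --pt "3 -13 0 0 0 0 -0.4" --pt "3.5 -15 0 0 0 0 -0.4" --pt "3.93 -17 0 0 0 0 -0.4" --pt "3.93 -19 0 0 0 0 -0.4" --pt "3.93 -21 0 0 0 0 -0.4" --pt "3.93 -22 0 0 0 0 -0.4"

```text
time: 39.95
ee_pos: [0.5869, 0.2529, 0.2838]
tool_rot: [3.141, -0.005, -0.002]
contact_force: [0.0, -0.6, 0.3]
gripper_width: 0.0641
grasp_force: 0.0
```

Request:
drive_tool --pt "0 -1 0 0 0 0 -0.4" --pt "0 -1.39 0 0 0 0 -0.4" --pt "0 -1.39 1 0 0 0 -0.4" --pt "0 -1.39 3 0 0 0 -0.4" --pt "0 -1.39 5 0 0 0 -0.4" --pt "0 -1.39 6 0 0 0 -0.4" --pt "0 -1.39 6 0 0 0 -0.4" --pt "0 -1.39 6 0 0 0 -0.4"

```text
time: 40.75
ee_pos: [0.5881, 0.2845, 0.1352]
tool_rot: [3.141, -0.007, -0.001]
contact_force: [0.9, 0.6, 0.3]
gripper_width: 0.0639
grasp_force: 0.0
```

```bash
cat >> h.py <<'E'
def blob(f):
    im=snap('wrist',f);g=im.max(2)
    m=(g<60).astype(np.uint8);m[:,:]=m; m[265:]=0
    n,l,st,ce=cv2.connectedComponentsWithStats(m)
    for i in range(1,n):
        if st[i,4]>600: print('dark',ce[i].round(1),st[i])
    hs=cv2.cvtColor(im,cv2.COLOR_RGB2HSV)
    for c in cv2.HoughCircles(cv2.GaussianBlur(im.mean(2).astype(np.uint8),(3,3),0),cv2.HOUGH_GRADIENT,1,20,param1=80,param2=14,minRadius=11,maxRadius=24)[0][:8]: print('circ',c)
E
python3 - <<'E'
from h import *
c=get_calibration('wrist');to((.5885,.2845),-180)
print('pred top',w2px(c,(.5885,.2845,.07)),'flange',w2px(c,(.5885,.2845,.03)))
blob('w9')
ct=get_calibration('top');print('e2 now',px2w(ct,173.9,245.4,.07))
E
```

```text
at [0.5881 0.2845 0.1352] yaw -180.3 shift [ 0.02  0.   -0.  ] turn -0.05
pred top [322.12304041 259.9637548 ] flange [322.17956631 241.9885869 ]
dark [322.1 227.7] [ 285  197   76   68 3416]
dark [184.5 239. ] [ 138  210   85   55 3339]
circ [403.5 109.5  18.8]
circ [459.5 264.5  23.4]
circ [162.5 268.5  23.4]
circ [321.5 253.5  16.3]
circ [155.5 101.5  22.3]
circ [439.5 231.5  22.3]
circ [423.5 248.5  16.6]
circ [623.5 321.5  18.8]
e2 now [0.57959722 0.37911161 0.07      ]
```

Request:
drive_tool --pt "0.16 0 0.5 0 0 0 -0.4" --pt "0.16 0 2 0 0 0 -0.4" --pt "0.16 0 3 0 0 0 -0.4" --pt "0.16 0 3.6 0 0 0 -0.4" --pt "0.16 0 3.6 0 0 0 -0.4" --pt "0.16 0 3.6 0 0 0 1" --pt "0.16 0 3.6 0 0 0 1" --pt "0.16 0 3.6 0 0 0 1" --pt "0.16 0 3.6 0 0 0 1" --pt "0.16 0 3.6 0 0 0 1"

```text
time: 41.8
ee_pos: [0.5922, 0.2851, 0.0453]
tool_rot: [-3.141, 0.006, -0.001]
contact_force: [-0.6, -0.2, 4.9]
gripper_width: 0.0317
grasp_force: 30.0
```

Request:
drive_tool --pt "0 0 -1 0 0 0 1" --pt "0 0 -3 0 0 0 1" --pt "0 0 -5 0 0 0 1" --pt "0 0 -7 0 0 0 1" --pt "0 0 -8.6 0 0 0 1" --pt "0 0 -8.6 0 0 0 1"

```text
time: 42.4
ee_pos: [0.5942, 0.2861, 0.2662]
tool_rot: [-3.138, 0.006, -0.013]
contact_force: [0.4, 0.8, -1.4]
gripper_width: 0.0315
grasp_force: 30.0
```

```bash
python3 - <<'E'
from h import *
to((.559,-.1465),-180)
E
```

```text
at [0.5942 0.2861 0.2662] yaw -180.2 shift [-1.34 17.31 -0.07] turn -0.05
```

Request:
drive_tool --pt "0 1 0 0 0 0 1" --pt "-0.5 3 0 0 0 0 1" --pt "-1 5 0 0 0 0 1" --pt "-1.34 7 0 0 0 0 1" --pt "-1.34 9 0 0 0 0 1" --pt "-1.34 11 0 0 0 0 1" --pt "-1.34 13 0 0 0 0 1" --pt "-1.34 15 0 0 0 0 1" --pt "-1.34 16.5 0 0 0 0 1" --pt "-1.34 17.36 0 0 0 0 1" --pt "-1.34 17.36 0 0 0 0 1" --pt "-1.34 17.36 0.5 0 0 0 1"

```text
time: 43.6
ee_pos: [0.5569, -0.1491, 0.2473]
tool_rot: [3.141, -0.008, 0.002]
contact_force: [-0.5, 0.2, -1.2]
gripper_width: 0.0314
grasp_force: 30.0
```

Request:
drive_tool --pt "0 0 1 0 0 0 1" --pt "0 0 2 0 0 0 1" --pt "0 0 2.1 0 0 0 1" --pt "0 0 2.1 0 0 0 1" --pt "0 0 2.1 0 0 0 1"

```text
time: 44.1
ee_pos: [0.5571, -0.1485, 0.1955]
tool_rot: [3.141, -0.005, 0.001]
contact_force: [-0.8, -0.2, -1.9]
gripper_width: 0.0314
grasp_force: 30.0
```

```bash
python3 - <<'E'
from h import *
p,M,y=pose();print(p,y)
c=get_calibration('wrist')
print('prongs',[w2px(c,(x,y,.115)).round() for x in(.56,.58,.6) for y in (-.1475-.019,-.1475+.019)],'beam',w2px(c,(.6085,-.1475,.118)))
prof('w10',(190,200,210,220,230,240,250))
E
```

```text
[ 0.557119   -0.14850187  0.19550214] -180.19621130464012
prongs [array([350., 249.]), array([291., 249.]), array([351., 218.]), array([290., 218.]), array([351., 186.]), array([289., 186.])] beam [320.079876   172.89551584]
190 270 197 198 196 196 199 203 205 188 167 175 173 168 166 164 163 163 164 165 161 138 89 81 88 91 90 89 89 90 89 89 89 90 89 90 89 93 99 98 96 97 98 94 88 92 96 98 95 96 96 97 96 96 96 97 96 97 97 96 98 96 96 96 95 97 96 97 97 96 96 96 98 94 86 88 88 88 88 88 87 87 90 99 143 159 121 122 122 120 119 119 121 122 124 123 100 56 56 57 59 57 57 58 57 58 55 72 89 88 87 86 86 87 85 85 84 85 86 86 85 85
200 270 206 205 198 196 194 192 195 184 168 174 175 170 166 163 164 163 163 164 165 147 92 94 171 205 197 198 200 202 204 203 203 203 206 202 200 199 199 199 199 198 199 200 198 197 199 200 201 198 197 197 198 201 202 202 205 205 203 199 198 197 196 198 199 198 199 199 199 200 204 206 210 212 211 208 206 200 197 193 189 204 186 101 90 118 123 122 119 119 118 120 122 123 122 120 162 180 127 131 131 135 135 136 134 132 128 125 123 125 125 124 165 205 202 201 204 205 204 2
[... 1618 characters left out ...]
18 21 19 20 25 28 28 25 26 28 29 31 27 23 30 30 29 28 29 26 27 27 29 22 25 26 24 20 18 18 17 21 18 15 12 6 31 101 163 188 203 189 117 81 117 126 122 121 119 119 120 120 123 122 117 177 198 125 127 126 124 124 124 125 125 128 133 134 133 133 131 131 132 131 142 154 152 151 148 149 143 134
250 270 212 210 208 211 216 221 223 219 211 192 179 192 191 183 155 98 10 17 15 24 26 26 23 24 24 28 27 25 27 25 25 25 25 24 24 27 23 22 24 22 23 21 27 22 24 25 27 29 18 23 25 21 27 27 26 25 25 26 24 25 26 27 25 24 24 26 25 20 25 25 26 25 24 24 27 29 28 30 26 31 25 29 27 29 29 30 23 17 15 29 63 104 123 166 174 121 128 131 133 131 129 127 126 128 128 126 126 127 127 127 126 122 132 147 147 150 150 151 148 150
```

Request:
drive_tool --pt "0 -0.05 0 0 0 0 1" --pt "0 -0.05 0.8 0 0 0 1" --pt "0 -0.05 1.5 0 0 0 1" --pt "0 -0.05 2 0 0 0 1" --pt "0 -0.05 2.2 0 0 0 1" --pt "0 -0.05 2.3 0 0 0 1" --pt "0 -0.05 2.3 0 0 0 1"

```text
time: 44.85
ee_pos: [0.557, -0.1478, 0.1382]
tool_rot: [3.141, -0.006, 0.001]
contact_force: [-2.6, 0.8, 3.0]
gripper_width: 0.0312
grasp_force: 30.0
```

Request:
drive_tool --pt "0 0 0.04 0 0 0 0.2" --pt "0 0 0.04 0 0 0 0.1" --pt "0 0 0.04 0 0 0 0.05" --pt "0 0 0.04 0 0 0 0.05" --pt "0 0 -0.5 0 0 0 0.05" --pt "0 0 -2 0 0 0 0.05" --pt "0 0 -3.5 0 0 0 0.05" --pt "0 0 -5 0 0 0 -0.2" --pt "0 0 -6 0 0 0 -0.4" --pt "0 0 -6 0 0 0 -0.4"

```text
time: 45.85
ee_pos: [0.5583, -0.1481, 0.2922]
tool_rot: [3.14, -0.006, 0.01]
contact_force: [-0.3, 0.6, -1.2]
gripper_width: 0.0623
grasp_force: 0.0
```

```bash
python3 - <<'E'
from h import *
snap('top','t4')
g=np.asarray(cv2.imread('pics/t4.png')).max(2)
m=(g<55).astype(np.uint8)[:,150:520]
n,l,st,ce=cv2.connectedComponentsWithStats(m)
for i in range(1,n):
    if 100<st[i,4]<900: print((ce[i]+[150,0]).round(1),st[i])
to((.5835,.379),-180)
E
```

```text
[172.7 141.8] [  0 101  31  67 361]
[156.3 142.2] [  0 133  22  29 118]
[178.4 245.6] [ 17 236  21  20 262]
[494.9 268.4] [333 236  24  59 471]
at [ 0.5574 -0.1478  0.2899] yaw -180.2 shift [ 9.600e-01 -2.108e+01 -2.000e-02] turn -0.05
```

e2 is still at (178,246), so I fetch it now.

Request:
drive_tool --pt "0 -1 0 0 0 0 -0.4" --pt "0.5 -3 0 0 0 0 -0.4" --pt "0.96 -5 0 0 0 0 -0.4" --pt "0.96 -7 0 0 0 0 -0.4" --pt "0.96 -9 0 0 0 0 -0.4" --pt "0.96 -11 0 0 0 0 -0.4" --pt "0.96 -13 0 0 0 0 -0.4" --pt "0.96 -15 0 0 0 0 -0.4" --pt "0.96 -17 0 0 0 0 -0.4" --pt "0.96 -19 0 0 0 0 -0.4" --pt "0.96 -20.5 0 0 0 0 -0.4" --pt "0.96 -21.08 0 0 0 0 -0.4"

```text
time: 47.1
ee_pos: [0.5818, 0.3824, 0.2861]
tool_rot: [3.141, -0.003, -0.002]
contact_force: [-0.5, 0.4, -0.2]
gripper_width: 0.0633
grasp_force: 0.0
```

Request:
drive_tool --pt "0 0 1 0 0 0 -0.4" --pt "0 0 3 0 0 0 -0.4" --pt "0 0 5 0 0 0 -0.4" --pt "0 0 6 0 0 0 -0.4" --pt "0 0 6 0 0 0 -0.4" --pt "0 0 6 0 0 0 -0.4"

```text
time: 47.7
ee_pos: [0.5829, 0.3789, 0.1376]
tool_rot: [3.141, -0.007, -0.001]
contact_force: [-0.2, -0.3, 1.2]
gripper_width: 0.0639
grasp_force: 0.0
```

```bash
python3 - <<'E'
from h import *
c=get_calibration('wrist');to((.5835,.379),-180)
print('pred top',w2px(c,(.5835,.379,.07)))
blob('w11')
E
```

```text
at [0.5829 0.3789 0.1376] yaw -180.3 shift [ 0.02 -0.   -0.  ] turn -0.05
pred top [321.96111222 258.45429921]
dark [535.6 106.4] [ 516   70   56   60 1025]
dark [317.  231.5] [ 280  201   75   64 3288]
circ [316.5 257.5  15.8]
circ [615.5 261.5  22.3]
circ [580.5 244.5  22.2]
circ [572.5  95.5  22.3]
circ [293.5 100.5  23.4]
circ [559.5 231.5  21. ]
circ [522.5 121.5  23.4]
```

Request:
drive_tool --pt "0.03 -0.12 0.5 0 0 0 -0.4" --pt "0.03 -0.12 2 0 0 0 -0.4" --pt "0.03 -0.12 3 0 0 0 -0.4" --pt "0.03 -0.12 3.7 0 0 0 -0.4" --pt "0.03 -0.12 3.7 0 0 0 -0.4" --pt "0.03 -0.12 3.7 0 0 0 1" --pt "0.03 -0.12 3.7 0 0 0 1" --pt "0.03 -0.12 3.7 0 0 0 1" --pt "0.03 -0.12 3.7 0 0 0 1" --pt "0.03 -0.12 3.7 0 0 0 1"

```text
time: 48.75
ee_pos: [0.5839, 0.3825, 0.0455]
tool_rot: [-3.141, 0.006, -0.001]
contact_force: [-0.3, -1.1, 5.3]
gripper_width: 0.0311
grasp_force: 30.0
```

Request:
drive_tool --pt "0 0 -1 0 0 0 1" --pt "0 0 -3 0 0 0 1" --pt "0 0 -5 0 0 0 1" --pt "0 0 -7 0 0 0 1" --pt "0 0 -8.6 0 0 0 1" --pt "0 0 -8.6 0 0 0 1"

```text
time: 49.35
ee_pos: [0.5857, 0.3837, 0.2664]
tool_rot: [-3.137, 0.006, -0.012]
contact_force: [0.7, 0.4, -1.4]
gripper_width: 0.0314
grasp_force: 30.0
```

```bash
python3 - <<'E'
from h import *
to((.558,-.2235),-180)
E
```

```text
at [0.5857 0.3837 0.2664] yaw -180.2 shift [-1.01 24.29 -0.12] turn -0.05
```

Request:
drive_tool --pt "0 1 0 0 0 0 1" --pt "-0.5 3 0 0 0 0 1" --pt "-1 5 0 0 0 0 1" --pt "-1 7 0 0 0 0 1" --pt "-1 9 0 0 0 0 1" --pt "-1 11 0 0 0 0 1" --pt "-1 13 0 0 0 0 1" --pt "-1 15 0 0 0 0 1" --pt "-1 17 0 0 0 0 1" --pt "-1 19 0 0 0 0 1" --pt "-1 21 0 0 0 0 1" --pt "-1 22.5 0 0 0 0 1"

```text
time: 50.55
ee_pos: [0.5553, -0.1825, 0.2588]
tool_rot: [-3.141, 0.008, 0.001]
contact_force: [1.2, 0.1, -1.8]
gripper_width: 0.0309
grasp_force: 30.0
```

Request:
drive_tool --pt "0 1.2 0 0 0 0 1" --pt "0 1.75 0 0 0 0 1" --pt "0 1.75 0 0 0 0 1" --pt "0 1.75 1 0 0 0 1" --pt "0 1.75 2 0 0 0 1" --pt "0 1.75 2.6 0 0 0 1" --pt "0 1.75 2.6 0 0 0 1" --pt "0 1.75 2.6 0 0 0 1"

```text
time: 51.35
ee_pos: [0.5563, -0.2234, 0.1951]
tool_rot: [-3.142, 0.005, 0.0]
contact_force: [0.6, 0.0, -1.5]
gripper_width: 0.0316
grasp_force: 30.0
```

```bash
python3 - <<'E'
from h import *
p,M,y=pose();print(p,y)
prof('w12',(210,220,230,240,250),262,385)
E
```

```text
[ 0.55633151 -0.22335641  0.19512395] -180.19832278948138
210 262 206 200 197 196 206 219 221 223 222 222 222 223 225 227 229 221 207 188 166 177 180 175 170 167 169 167 167 168 170 155 100 81 120 135 133 128 167 206 203 204 204 206 205 206 208 210 209 207 202 198 198 201 204 202 202 202 204 207 207 207 209 206 201 199 199 203 204 207 209 180 129 135 136 135 135 135 135 137 134 133 132 131 130 129 129 130 129 169 210 194 139 73 109 126 126 126 122 124 124 126 119 108 109 103 116 134 134 134 136 137 137 136 135 134 135 135 135 135 135 133 170 206 200
220 262 202 201 205 208 204 207 215 214 213 214 213 214 213 213 214 217 218 203 177 180 180 176 171 168 167 168 167 167 172 159 109 74 111 133 130 128 169 209 206 204 204 204 204 206 208 210 209 207 204 200 199 198 197 198 200 205 205 205 203 203 205 204 203 207 209 208 204 200 202 178 128 131 131 131 132 132 132 133 131 131 129 129 128 130 130 129 172 214 212 198 138 78 115 128 127 125 122 122 123 122 124 126 125 116 119 134 134 133 137 137 139 139 139 139 136 135 135 134 129 170 211 211 221
230 262 205 205 206 208 206 209 215 208 207 21
[... 632 characters left out ...]
2 15 21 18 18 19 16 18 22 23 24 28 20 23 21 23 27 28 23 21 21 21 24 21 20 18 19 20 18 20 18 18 17 15 18 13 46 99 130 134 133 131 129 131 134 118 78 90 123 131 125 123 122 123 122 123 125 126 124 129 143 142 141 136 134 135 134 133 134 133 136 137 136 137 133 133 131 145 160
250 262 206 205 203 201 199 197 211 223 225 225 223 220 217 215 211 212 208 200 190 172 189 199 192 152 71 14 15 22 22 26 26 26 27 25 24 27 24 25 25 26 23 25 25 25 23 26 27 21 26 27 24 27 24 28 23 25 25 24 24 26 19 26 24 26 28 24 28 26 25 26 26 25 28 24 26 24 22 28 23 22 26 30 29 30 29 28 29 29 29 27 28 31 25 21 18 19 42 92 120 126 127 127 119 120 134 131 132 131 132 133 134 134 133 134 135 137 138 138 136 133 143 156 159
```

The flange and the hook 2 prongs are aligned within 0.5 mm, so I'm lowering and releasing.

Request:
drive_tool --pt "0 0.01 0.2 0 0 0 1" --pt "0 0.01 0.8 0 0 0 1" --pt "0 0.01 1.5 0 0 0 1" --pt "0 0.01 2 0 0 0 1" --pt "0 0.01 2.2 0 0 0 1" --pt "0 0.01 2.28 0 0 0 1" --pt "0 0.01 2.28 0 0 0 1"

```text
time: 52.1
ee_pos: [0.5557, -0.2238, 0.1383]
tool_rot: [-3.141, 0.006, 0.002]
contact_force: [-7.4, 6.3, 12.5]
gripper_width: 0.0311
grasp_force: 30.0
```

Request:
drive_tool --pt "0 0 0.04 0 0 0 0.2" --pt "0 0 0.04 0 0 0 0.1" --pt "0 0 0.04 0 0 0 0.05" --pt "0 0 0.04 0 0 0 0.05" --pt "0 0 -0.5 0 0 0 0.05" --pt "0 0 -2 0 0 0 0.05" --pt "0 0 -3.5 0 0 0 0.05" --pt "0 0 -5 0 0 0 0" --pt "-1 -1 -7 0 0 0 0" --pt "-1 -3 -7 0 0 0 0" --pt "-1 -5 -7 0 0 0 0" --pt "-1 -7 -7 0 0 0 0"

```text
time: 53.3
ee_pos: [0.5314, -0.053, 0.3146]
tool_rot: [3.141, -0.008, 0.004]
contact_force: [0.0, 0.9, 0.1]
gripper_width: 0.0456
grasp_force: 0.0
```

Request:
drive_tool --pt "0 -2 0 0 0 0 0" --pt "0 -4 0 0 0 0 0" --pt "0 -6 0 0 0 0 0" --pt "0 -8 0 0 0 0 0" --pt "0 -10 0 0 0 0 0" --pt "0 -12 0 0 0 0 0" --pt "0 -12 0 0 0 0 0" --pt "0 -12 0 0 0 0 0"

```text
time: 54.1
ee_pos: [0.5327, 0.2463, 0.3133]
tool_rot: [3.142, -0.003, 0.0]
contact_force: [0.5, -1.2, 0.5]
gripper_width: 0.0458
grasp_force: 0.0
```

```bash
python3 - <<'E'
from h import *
a=cv2.cvtColor(snap('scene','s9'),cv2.COLOR_RGB2BGR)[150:450,60:360]
b=cv2.cvtColor(snap('top','t9'),cv2.COLOR_RGB2BGR)[150:330,140:520]
o=np.zeros((600,800,3),np.uint8)
b=cv2.resize(b,(420,199),interpolation=cv2.INTER_AREA);a=cv2.resize(a,(380,380),interpolation=cv2.INTER_CUBIC)
o[:380,:380]=a
t=cv2.imread('pics/t9.png');r=cv2.resize(t[215:320,370:520],None,fx=2.7,fy=2.7,interpolation=cv2.INTER_CUBIC);o[:r.shape[0],385:385+r.shape[1]]=r
q=cv2.resize(t[140:330,150:360],None,fx=1.95,fy=1.6);o[290:290+q.shape[0],385:385+q.shape[1]]=q
q=cv2.resize(cv2.imread('pics/s9.png')[165:245,220:320],None,fx=2.7,fy=2.7,interpolation=cv2.INTER_CUBIC);o[383:383+q.shape[0],:q.shape[1]]=q[:216]
cv2.imwrite('pics/fin.png',o);print(observe()['time'])
E
```

```text
54.2
```

View pics/fin.png

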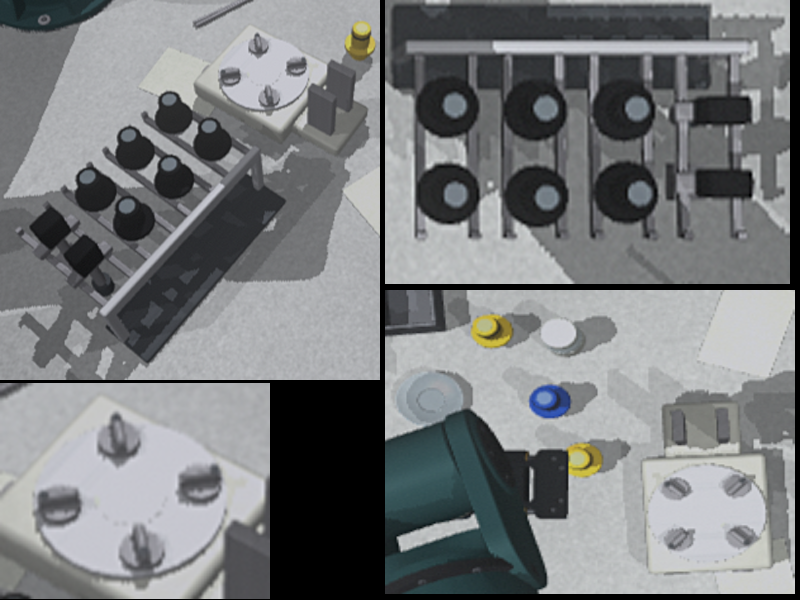

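The final picture shows six eyepieces hanging upright (tops near y≈108 and y≈195 in the rack view), both keys on the right-hand hook, and all four tabs pointing to the centre. The dish, jar and look-alikes are in place.

```bash
python3 -c "
from bench import *
print(close_job())"
```

```text
the job is handed in; nothing more can be done
None
```

I handed the job in at about 54 s of the 208 s allowed: all four screws are fully tight, the key hangs with the other key, and the three loose eyepieces hang on free hook places. The hand-in returned no verdict, so this rests on the final pictures and the force readings.

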